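Load a bar into a collet closed by a left-hand screw

TASK

Load the brass bar into the bench collet. The sanding block stands in the way of the red-knobbed handle's swing: first lift it out, without using the handle to push it, and stand it on its end on the bench clear of the swing. The handle's screw has a left-hand thread, so swing it clockwise (seen from above) all the way to open the jaws, feed the brass bar in fully home against the depth stop and let go of it, then swing the handle back anticlockwise to its stop so that the bar is clamped, and let go. Never knock the block over, and leave the dark steel bar and the other things on the bench where they are.

Things in the scene. Friction and masses are not known exactly. Their poses are not given: they have to be found in the camera images.
- collet_fixture: Grey collet fixed to the bench. Origin: centre of the underside of its base plate (130 x 90 x 10 mm); x is the feed direction into the collet, y left, z up. Its 56 mm tube lies along x from -46 to +65 mm, axis (the bore's) 45 mm and top 75 mm above the bench. A fully home bar has its centre at x = -30 mm.
- collet_mouth (a point): centre of the mouth (32 mm wide), on the bore's axis, at fixture x = -52 mm, 45 mm above the bench; x points in. From 8 mm inside, three brass jaws (one below, two above) leave a passage of 17.4 mm when shut, 23.4 mm when fully open. A bar let go in open jaws sinks to about 3 mm below the axis and lies there; closing lifts it to the axis.
- depth_stop (a point): centre of the depth stop's face inside the bore, 97 mm in from the mouth; the bar's end must come to it
- handle_pivot (a point): point on the vertical axis of the handle's screw, on top of the housing, 15 mm behind the fixture's origin along x, 83 mm above the bench
- knob (a point): middle of the handle's upright red knob: round, 25 mm across, from 90 to 131 mm above the bench (this point 110), 100 mm from the pivot. The knob is one piece with the arm, so a gripper holding it turns with it or lets it slip round. The arm is a 14 mm wide bar 78 to 88 mm above the bench.
- collet_handle (a joint): handle angle on its left-hand screw, rad. 0: jaws shut, hard stop, arm along the fixture's -x (over the mouth). Grows CLOCKWISE from above, opening the jaws, to a hard stop at 1.6, arm along the fixture's +y. Anticlockwise only tightens. Starts at 0 to 0.2. Friction 0.35 N m (3.5 N at the knob); stays where left. Open: over 1.35. On an 18 mm bar the jaws bite from about 0.15 down to the stop; clamped: under 0.14.
- brass_bar: the bar to load: round brass bar, 18 mm diameter, 150 mm long, 0.08 to 0.17 kg, lying on the bench. Origin at its centre, x along it; both ends are alike.
- dark_bar: dark steel bar of the same size (18 x 150 mm), not to be used. Origin at its centre, x along it.
- sanding_block: brown cork sanding block, 52 x 94 x 30 mm, standing on its 52 x 30 mm end, 94 mm tall, 0.12 kg. Origin in the middle of one of its 52 x 94 mm faces, so 47 mm above the bench; its y points up, x along the 52 mm, z along the 30 mm thickness into the block.
- block_mid (a point): the sanding block's centre, 47 mm above the bench. It is clear of the swing when this is more than 0.14 m from the handle's pivot (seen from above), or more than 60 mm to the right (-y) of the fixture's centre line. Free bench for it (world): x 0.38 to 0.67, y -0.05 to 0.41 m; a green balance 0.14 m tall stands left of y = 0.46 for x under 0.58.
- mug: white mug, 92 mm across and 127 mm over the handle, 95 mm tall. Origin: centre of the whole thing's underside.
- tee_box: small green carton, 52 (x) x 86 (y) x 26 mm, lying flat. Origin: centre of its underside.
- glue_blue: small blue glue bottle, 27 mm diameter, 60 mm tall, standing. Origin: centre of its underside.
- screwdriver_0: red-handled screwdriver, 203 mm long, along its y (handle to +y, 30 mm thick), lying. Origin: middle of its underside.

How it is judged:
On the way, in this order (a step that is already met when the one before it is completed fails the run):
1. the sanding block has been set down standing, let go, clear of the handle's swing, with the handle not yet opened (below 0.5 rad) ((horizontal distance between block_mid and handle_pivot above 0.14 m or y of block_mid in the frame of collet_fixture below -0.06 m) and height (world z) of sanding_block between 0.041 and 0.053 m and angle between sanding_block's own y axis and vertical below 0.2 rad and linear speed of sanding_block below 0.03 m/s and contact force between the fingers and sanding_block below 0.1 N and value of joint collet_handle below 0.5 rad), for 0.2 s.
2. the handle is swung clockwise to open (1.35 rad or more) (value of joint collet_handle above 1.35 rad), for 0.1 s.
3. the brass bar is in the open collet within 5 mm of the depth stop, let go (x of brass_bar in the frame of collet_fixture above -0.035 m and y of brass_bar in the frame of collet_fixture between -0.008 and 0.008 m and z of brass_bar in the frame of collet_fixture between 0.037 and 0.053 m and value of joint collet_handle above 1.2 rad and contact force between the fingers and brass_bar below 0.1 N), for 0.2 s.
At the end, for the whole second after the job is handed in: Brass bar at rest in the collet: within 5 mm of the stop and of the bore's axis, 0.06 rad of its direction; handle below 0.14 rad; sanding block let go, standing on the bench (tilt under 0.2 rad), over 0.14 m from the handle's pivot or over 60 mm right of the fixture's centre line (x of brass_bar in the frame of collet_fixture above -0.035 m and y of brass_bar in the frame of collet_fixture between -0.005 and 0.005 m and z of brass_bar in the frame of collet_fixture between 0.04 and 0.05 m and angle between the x axis of brass_bar and the x axis of collet_fixture, either way round below 0.06 rad and value of joint collet_handle below 0.14 rad and linear speed of brass_bar below 0.02 m/s and (horizontal distance between block_mid and handle_pivot above 0.14 m or y of block_mid in the frame of collet_fixture below -0.06 m) and height (world z) of sanding_block between 0.041 and 0.053 m and angle between sanding_block's own y axis and vertical below 0.2 rad and linear speed of sanding_block below 0.03 m/s and contact force between the fingers and sanding_block below 0.1 N); the robot touches nothing.
It fails at once if the sanding block is knocked over (tilted by more than 0.6 rad) (angle between sanding_block's own y axis and vertical above 0.6 rad).
It fails at once if the dark bar, mug, carton, glue bottle or screwdriver is moved by more than 30 mm (distance of any of dark_bar, mug, tee_box, glue_blue, screwdriver_0 from where it was at the start of the episode above 0.03 m).
It also fails if it takes over 70 s, if anything falls off the work surface, if the arm or the gripper's body presses on something with over 40 N, if the wrist force passes 120 N, or if a joint passes its speed limit or range.

ROBOT

A 6-joint arm with a two-finger parallel gripper is mounted at the origin on a cart in front of the work surface, level with it; the furniture and walls round the work are solid. World frame = base frame: x ahead of the robot, y to its left, z up, the work surface at z = 0. Lengths are in m, angles in rad, forces in N, time in s.
With the tool pointing down it reaches from about 0.375 to 0.975 m from the base axis. Payload 3.8 kg.
Tool frame: the origin (TCP) lies midway between the tips of the shut fingers; the grasp point (between the pads) lies 19 mm behind it; z points along the fingers, y is the direction in which the jaws open and shut (so a half turn about z gives the same grasp; the last joint's range is limited). The gripper opens to 85 mm and grips with 20 to 120 N. Pads are 22 mm wide; open, the fingers measure 114 mm over their backs; the gripper's body (76 mm by 85 mm) begins 54 mm behind the grasp point. The pads swing forward as they close: fully open they stand 13 mm farther back than shut.
Start: joints at [1.192, 0.264, 1.604, -0, 1.274, -0.037], TCP at [0.226, 0.636, 0.231] pointing down, gripper open.
Joint ranges: [-2.63, 2.63], [-0.94, 2.18], [0.31, 2.57], [-1.31, 4.45], [0, 2.66], [-2.55, 2.55]. Speed limits (rad/s): [2.57, 2.57, 3.14, 3.14, 3.14, 3.14].

INTERFACE

Orientations are given as a rotation vector (axis times angle).
In Python, from workcell import bot gives the robot as it stands.
- The arm moves only by the tool arm_command, never from a script. Its argument "targets" is text: rows parted by semicolons, each of 7 numbers parted by spaces: the shift along the tool's x, y, z in mm, then the turn, a rotation vector about the tool's x, y, z in degrees, then the opening, from 0 (shut) to 1 (fully open). A call has 1 to 10 rows; each row is the pose to reach, as a shift and turn from the pose commanded when the call began, along the tool's axes at that moment; what a row does not reach only later rows make up. A row lasts 1/12 s, in which the tool goes at most 41.7 mm and 7.16 degrees, less where a joint would pass 70% of its speed; a pose out of reach is approached as far as the arm can. A call with a gripper value outside its range is refused whole. The fingers move at their own pace and stop on an object; "newtons" is the grip in N (left out, the last holds). Time passes only in rows, so rows that repeat a pose let the fingers close. It gives the time, the measured TCP pose, the force and the opening at its end, in the units of the state.
- bot.read_state(): the state, without advancing time (a new reading comes with each control period).
- bot.read_camera(name): name is "scene" or "top"; returns (picture, depth): 480x640x3 uint8, blue, green, red; 480x640 float32, m along the optical axis (not along the pixel's ray), 0 where there is no reading.
- bot.camera_params(name): a dict with "fov_y" (degrees; the focal length in pixels is half the picture's height over the tangent of half this angle, whatever the lens; pixels are square), "cx", "cy" (the principal point, pixels), "xyz" and "rotation" of the camera in the world. Camera axes: x right, y up, looking along -z (the intrinsics and any distortion apply to the point x, -y, -z); pixel columns grow to the right and rows downward; lengths in m; the calibration is good to about 2 mm. A picture is of the moment at which its call begins. camera_params takes no time and is no camera call.
- bot.finish_job(): hands the job in, once; it reports no verdict.
The state is a dict: "time": time; "q": joint angles; "joint_vel": joint speeds; "joint_torque": joint torques, N m; "tool_pos": TCP position; "tcp_rot": TCP orientation; "wrist_force": force on the tool from outside, world axes, zero at the start; "torque": the same for the moment, N m; "width": opening from 0.0 (shut) to 1.0 (fully open).
Only numpy, scipy, OpenCV 4.12 (cv2) and the standard library are available. Lean on these libraries where they do the work, as an engineer would, in place of code of your own. Each camera call takes 0.05 s, during which the arm holds its last target.

## Working session

There is one attempt and no reset: what is moved stays moved. The work goes in short steps, Python scripts to look and compute and a tool call to move; the robot and the scene stay as the last step left them, time stands still between calls to the robot, and variables do not carry over. Pictures are saved under pics/ and viewed, and the job is handed in when it is done.

Besides the shell and the picture viewer there is one more tool, called after "Emit:" as a command line: name --argument value ..., lists and objects as JSON in quotes. arm_command: Moves the arm, as the interface text tells. Its arguments: {"type":"object","properties":{"targets":{"type":"string"},"newtons":{"type":"number"}},"required":["targets"]}

```bash
ls; mkdir -p pics; python3 - <<'E'
from workcell import bot
import cv2,numpy as np
print(bot.read_state())
for n in("scene","top"):
    p=bot.camera_params(n);print(n,p)
    im,d=bot.read_camera(n);cv2.imwrite(f"pics/{n}0.png",im);np.savez(f"pics/{n}0.npz",im=im,d=d)
    print((d==0).mean(),d.min(),d.max())
E
```

```text
pics
{'time': 0.0, 'q': array([ 1.19207434e+00,  2.64795325e-01,  1.60539179e+00, -9.19813279e-06,
        1.27369777e+00, -3.68664646e-02]), 'joint_vel': array([-7.73927712e-05, -3.95673665e-04, -4.94821259e-04, -5.45873167e-05,
        2.09221915e-03,  4.63113846e-04]), 'joint_torque': array([ 1.53554643e-03, -5.15129900e+01, -3.67314363e+01,  1.62409009e-05,
        1.29533277e-02, -1.41909678e-05]), 'tool_pos': array([0.22599356, 0.63525821, 0.22992401]), 'tcp_rot': array([-0.53429093, -3.09535267,  0.0035255 ]), 'wrist_force': array([-0.64794415, -0.90980059,  0.28828361]), 'torque': array([ 0.06937095,  0.00307054, -0.00648328]), 'width': 0.9989846761926651}
scene {'fov_y': 50.49811845762357, 'cx': 317.1491067692044, 'cy': 236.04662843643027, 'xyz': array([ 0.07266311, -0.33484562,  0.62147476]), 'rotation': array([ 0.86306973, -0.3237789 , -0.70091871])}
0.004130859375 0.0 3.7611768
top {'fov_y': 48.587730637186276, 'cx': 326.6834794100116, 'cy': 245.67707449252703, 'xyz': array([0.33027799, 0.16673916, 0.93765267]), 'rotation': array([ 0.18339206, -0.16728892, -1.43658518])}
0.003958333333333334 0.0 1.9195168
```

View pics/scene0.png

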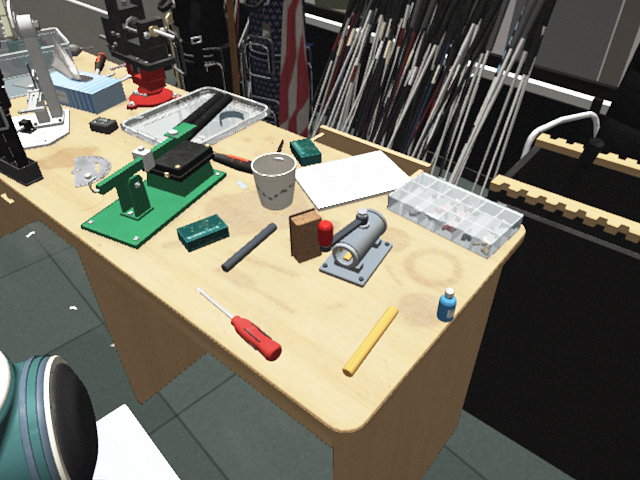

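View pics/top0.png

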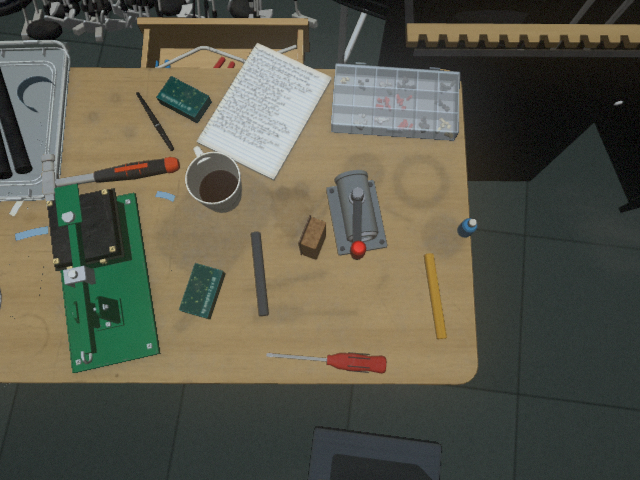

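```bash
cat > h.py <<'E'
from workcell import bot
import cv2,numpy as np
from scipy.spatial.transform import Rotation as R
def cam(n):
    p=bot.camera_params(n);f=240/np.tan(np.radians(p["fov_y"]/2))
    return f,p["cx"],p["cy"],np.array(p["xyz"]),R.from_rotvec(p["rotation"]).as_matrix()
def ray(n,u,v):
    f,cx,cy,o,M=cam(n)
    d=np.stack([(np.asarray(u,float)-cx)/f,-(np.asarray(v,float)-cy)/f,-np.ones(np.shape(u))],-1)
    return o,d@M.T
def onz(n,u,v,z):
    o,d=ray(n,u,v); return o+d*((z-o[2])/d[...,2])[...,None]
def cloud(n,d):
    v,u=np.mgrid[:480,:640]; o,r=ray(n,u,v); return o+r*d[...,None]
def proj(n,P):
    f,cx,cy,o,M=cam(n); c=(np.asarray(P)-o)@M
    return np.stack([cx+f*c[...,0]/-c[...,2],cy-f*c[...,1]/-c[...,2]],-1)
def load(n,k):
    z=np.load(f"pics/{n}{k}.npz");return z["im"],z["d"]
def snap(n,k):
    im,d=bot.read_camera(n);cv2.imwrite(f"pics/{n}{k}.png",im);np.savez(f"pics/{n}{k}.npz",im=im,d=d);return im,d
E
python3 - <<'E'
from h import *
np.set_printoptions(precision=4,suppress=True)
for n in("top","scene"):
    im,d=load(n,0);P=cloud(n,d);hsv=cv2.cvtColor(im,cv2.COLOR_BGR2HSV)
    H,S,V=[hsv[...,i].astype(int) for i in range(3)]
    X,Y,Z=P[...,0],P[...,1],P[...,2]
    on=(d>0)&(X>.3)&(X<.8)&(Y>-.2)&(Y<.5)
    print(n,"bench z",np.median(Z[on&(Z<.02)&(Z>-.02)]))
    def rep(name,m):
        m=m&on; k,l,st,c=cv2.connectedComponentsWithStats(m.astype(np.uint8))
        for i in range(1,k):
            if st[i,4]>40:
                q=P[l==i]; pts=np.argwhere(l==i)[:,::-1].astype(np.float32)
                print(name,st[i],"mean",q.mean(0),"z",np.percentile(q[:,2],[5,50,95]))
                rr=cv2.minAreaRect(q[:,:2].astype(np.float32)*1000);print("   rect",rr)
    rep("yellow",(H>18)&(H<30)&(S>150)&(V>120)&(Z>.004))
    rep("red",((H<6)|(H>174))&(S>150)&(V>80)&(Z>.004))
    rep("block",(H>3)&(H<20)&(S>80)&(Z>.02))
    rep("blocktop",(H>3)&(H<20)&(S>80)&(Z>.085)&(Z<.102))
    rep("dark",(S<90)&(V<95)&(Z>.005)&(Z<.03))
    rep("base",(S<70)&(V>60)&(Z>.005)&(Z<.0135))
    rep("tube",(S<70)&(V>40)&(Z>.055)&(Z<.077))
    rep("handle",(S<70)&(V>40)&(Z>.08)&(Z<.12))
    rep("blue",(H>98)&(H<115)&(S>130)&(Z>.02))
    rep("green",(H>70)&(H<98)&(S>80)&(Z>.015))
E
```

```text
top bench z 0.0012162636251751846
yellow [425 254  22  85 774] mean [ 0.4763 -0.0083  0.0176] z [0.0139 0.0177 0.0208]
   rect ((478.7203674316406, -8.656265258789062), (148.78219604492188, 17.0051326751709), 13.63066291809082)
red [351 241  15  14 170] mean [0.5186 0.1383 0.1317] z [0.1273 0.1321 0.1347]
   rect ((519.2067260742188, 138.29103088378906), (20.41733741760254, 22.08500862121582), 3.828181505203247)
red [327 354  59  19 755] mean [0.3475 0.1134 0.027 ] z [0.0211 0.0274 0.0316]
   rect ((347.7724304199219, 115.51892852783203), (27.10764503479004, 97.33329772949219), 2.9980010986328125)
block [165 157  13  15 154] mean [0.6559 0.4904 0.0267] z [0.0213 0.0269 0.0318]
   rect ((657.22314453125, 491.0906982421875), (26.349817276000977, 21.27813720703125), 13.22841739654541)
block [200 174  35  28 501] mean [0.6133 0.4035 0.034 ] z [0.0312 0.034  0.0367]
   rect ((611.7194213867188, 401.427490234375), (58.202980041503906, 47.649566650390625), 70.17233276367188)
block [298 215  28  43 746] mean [0.5391 0.2138 0.0818] z [0.0327 0.0918 0.0949]
   rect ((543.7960205078125, 214.965
[... 7772 characters left out ...]
[0.0824 0.088  0.101 ]
   rect ((568.900146484375, 144.1842803955078), (117.68475341796875, 21.715131759643555), 5.517033576965332)
blue [438 295  18  20 217] mean [ 0.5971 -0.0548  0.0373] z [0.0221 0.0395 0.0461]
   rect ((600.3189697265625, -54.207275390625), (20.927452087402344, 24.04584312438965), 26.03873634338379)
green [296 146  25  16 259] mean [0.7764 0.4711 0.024 ] z [0.0163 0.0253 0.028 ]
   rect ((775.3143920898438, 473.31829833984375), (53.12762451171875, 48.5823860168457), 89.50003051757812)
green [177 215  51  32 853] mean [0.4316 0.3916 0.0246] z [0.0172 0.0256 0.0277]
   rect ((433.84039306640625, 395.4508056640625), (56.83345031738281, 85.3048324584961), 80.97337341308594)
```

```bash
python3 - <<'E'
from h import *
for n,(a,b,c,d) in {"top":(280,150,410,280),"scene":(270,180,410,300)}.items():
    im,_=load(n,0);cv2.imwrite(f"pics/{n}_z.png",cv2.resize(im[b:d,a:c],None,fx=5,fy=5,interpolation=cv2.INTER_CUBIC)[:600,:800])
E
```

```text
(no output)
```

View pics/top_z.png

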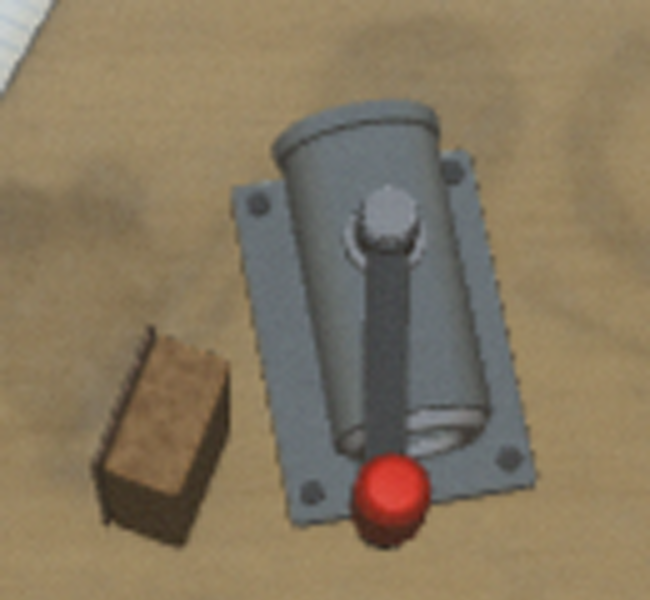

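```bash
cat >> h.py <<'E'
def plan(p,yawy,s=None):
    s=s or bot.read_state()
    M=R.from_rotvec(s["tcp_rot"]); a=np.radians(yawy)
    T=R.from_matrix(np.array([[-np.sin(a),np.cos(a),0],[np.cos(a),np.sin(a),0],[0,0,-1.]]).T)
    return M.inv().apply(np.array(p)-s["tool_pos"])*1000,(M.inv()*T).as_rotvec(degrees=True)
E
python3 - <<'E'
from h import *
np.set_printoptions(precision=2,suppress=True)
# refine fixture: base rect merged, tube edges
for n in("top","scene"):
    im,d=load(n,0);P=cloud(n,d);off=0.0012 if n=="top" else 0
    hsv=cv2.cvtColor(im,cv2.COLOR_BGR2HSV);Z=P[...,2]-off
    X,Y=P[...,0],P[...,1]
    box=(X>.48)&(X<.72)&(Y>.05)&(Y<.25)&(hsv[...,1]<70)
    q=P[box&(Z>.006)&(Z<.0125)][:,:2].astype(np.float32)*1000
    print(n,"base",cv2.minAreaRect(q))
    q=P[box&(Z>.045)&(Z<.077)][:,:2].astype(np.float32)*1000
    print(n,"tube",cv2.minAreaRect(q))
    q=P[box&(Z>.093)&(Z<.12)]
    print("bolt",q.mean(0),np.ptp(q,axis=0))
    q=P[box&(Z>.085)&(Z<.0895)]
    print("arm",cv2.minAreaRect(q[:,:2].astype(np.float32)*1000))
print("knob top", onz("top",358,247.5,.131))
print(plan([.544,.215,.2],76),plan([.544,.215,.058],76))
E
```

```text
top base ((604.944091796875, 144.653564453125), (129.73837280273438, 90.0100326538086), 17.097427368164062)
top tube ((610.7909545898438, 147.5950164794922), (117.5413589477539, 58.741783142089844), 16.709619522094727)
bolt [0.62 0.15 0.1 ] [0.11 0.02 0.03]
arm ((581.5637817382812, 147.2269287109375), (81.99220275878906, 19.846952438354492), 2.7932682037353516)
scene base ((603.77099609375, 145.2391357421875), (131.8769989013672, 90.52468872070312), 16.645278930664062)
scene tube ((610.8603515625, 146.1791534423828), (119.40953826904297, 55.69217300415039), 16.46439552307129)
bolt [0.61 0.15 0.1 ] [0.1  0.03 0.01]
arm ((566.763671875, 143.5589141845703), (116.71119689941406, 19.791259765625), 4.97537899017334)
knob top [0.52 0.14 0.13]
(array([-440.5 , -289.4 ,   30.61]), array([-0.12, -0.01, -5.58])) (array([-440.51, -289.11,  172.61]), array([-0.12, -0.01, -5.58]))
```

Emit:
arm_command --targets "-440 -289 31 0 0 -5.6 0.65;-440 -289 31 0 0 -5.6 0.65;-440 -289 31 0 0 -5.6 0.65;-440 -289 31 0 0 -5.6 0.65;-440 -289 31 0 0 -5.6 0.65;-440 -289 31 0 0 -5.6 0.65;-440 -289 31 0 0 -5.6 0.65;-440 -289 31 0 0 -5.6 0.65;-440 -289 31 0 0 -5.6 0.65;-440 -289 31 0 0 -5.6 0.65" --newtons 40

```text
time: 0.93
tool_pos: [0.4778, 0.3023, 0.2063]
tcp_rot: [-0.382, -3.118, 0.0]
wrist_force: [-0.2, 0.4, 0.3]
width: 0.648
```

```bash
python3 - <<'E'
from h import *
np.set_printoptions(precision=2,suppress=True)
print(plan([.544,.215,.2],76))
E
```

```text
(array([-85.36, -68.73,   6.32]), array([-0.02, -0.02,  0.03]))
```

Emit:
arm_command --targets "-85 -69 6 0 0 0 0.65;-85 -69 6 0 0 0 0.65;-85 -69 6 0 0 0 0.65;-85 -69 6 0 0 0 0.65;-85 -69 6 0 0 0 0.65;-85 -69 6 0 0 0 0.65"

```text
time: 1.43
tool_pos: [0.5425, 0.217, 0.2003]
tcp_rot: [-0.383, -3.117, -0.0]
wrist_force: [-0.2, -0.1, -0.0]
width: 0.654
```

```bash
python3 - <<'E'
from h import *
np.set_printoptions(precision=2,suppress=True)
print(bot.read_state()["tool_pos"]*1000,plan([.544,.215,.058],76))
E
```

```text
[542.46 216.96 200.28] (array([ -2.16,  -1.52, 142.27]), array([-0.01, -0.08, -0.02]))
```

Emit:
arm_command --targets "-1 -1 40 0 0 0 0.65;-1 -1 75 0 0 0 0.65;-1 -1 100 0 0 0 0.65;-1 -1 120 0 0 0 0.65;-1 -1 135 0 0 0 0.65;-1 -1 142 0 0 0 0.65;-1 -1 142 0 0 0 0.65"

```text
time: 2.02
tool_pos: [0.5413, 0.2163, 0.0567]
tcp_rot: [-0.379, -3.115, 0.003]
wrist_force: [-0.2, 0.1, 0.0]
width: 0.648
```

```bash
python3 - <<'E'
from h import *
np.set_printoptions(precision=2,suppress=True)
print(plan([.544,.215,.058],76))
snap("scene",1);snap("top",1)
E
```

```text
(array([-2.94, -0.66, -1.3 ]), array([-0.12, -0.21,  0.14]))
```

View pics/scene1.png

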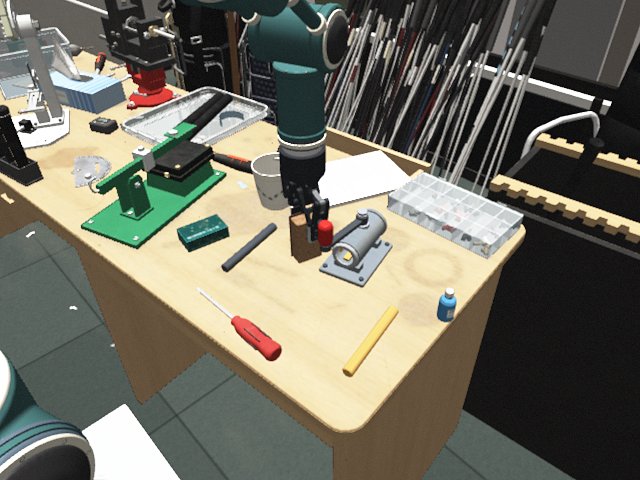

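The fingers straddle the block at about (305, 220), to the left of the red knob at (325, 233). Next I close on it and lift.

Emit:
arm_command --targets "-2 -1 0 0 0 0 0.65;-2 -1 0 0 0 0 0.2;-2 -1 0 0 0 0 0.2;-2 -1 0 0 0 0 0.2;-2 -1 0 0 0 0 0.2;-2 -1 0 0 0 0 0.2;-2 -1 0 0 0 0 0.2;-2 -1 0 0 0 0 0.2"

```text
time: 2.78
tool_pos: [0.5467, 0.2147, 0.0602]
tcp_rot: [0.382, 3.116, 0.002]
wrist_force: [-0.5, 0.7, 6.5]
width: 0.35
```

Emit:
arm_command --targets "0 0 -10 0 0 0 0.2;0 0 -20 0 0 0 0.2;0 0 -30 0 0 0 0.2;0 0 -30 0 0 0 0.2"

```text
time: 3.12
tool_pos: [0.5471, 0.2145, 0.0916]
tcp_rot: [0.382, 3.115, 0.003]
wrist_force: [-0.4, 0.7, -0.3]
width: 0.348
```

```bash
python3 - <<'E'
from h import *
np.set_printoptions(precision=2,suppress=True)
print(bot.read_state()["tool_pos"],plan([.432,.226,.086],76))
snap("scene",2)
E
```

```text
[0.55 0.21 0.09] (array([114.5 , -16.71,   5.16]), array([0.12, 0.2 , 0.01]))
```

View pics/scene2.png

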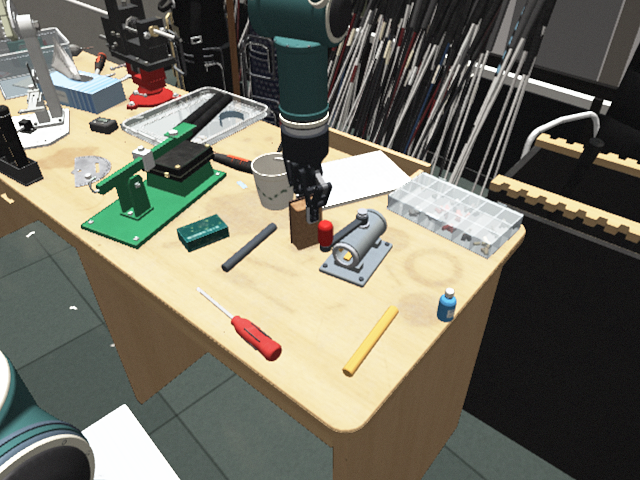

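Emit:
arm_command --targets "20 -3 0 0 0 0 0.2;45 -7 0 0 0 0 0.2;70 -11 0 0 0 0 0.2;95 -15 0 0 0 0 0.2;110 -17 0 0 0 0 0.2;114 -17 0 0 0 0 0.2;114 -17 0 0 0 0 0.2;114 -17 10 0 0 0 0.2;114 -17 20 0 0 0 0.2;114 -17 24 0 0 0 0.2"

```text
time: 4.0
tool_pos: [0.4307, 0.2247, 0.0629]
tcp_rot: [-0.383, -3.117, 0.002]
wrist_force: [-0.6, 0.0, -1.5]
width: 0.346
```

Emit:
arm_command --targets "0 0 2 0 0 0 0.2;0 0 4 0 0 0 0.2;0 0 4 0 0 0 0.2"

```text
time: 4.25
tool_pos: [0.431, 0.2251, 0.0604]
tcp_rot: [-0.383, -3.117, 0.001]
wrist_force: [0.1, 0.6, -0.6]
width: 0.347
```

```bash
python3 - <<'E'
from h import *
snap("scene",3);snap("top",3)
im,d=load("scene",3);P=cloud("scene",d);h=cv2.cvtColor(im,cv2.COLOR_BGR2HSV)
m=(h[...,0]>3)&(h[...,0]<20)&(h[...,1]>80)&(P[...,0]>.37)&(P[...,0]<.5)&(P[...,1]>.15)&(P[...,1]<.28)&(P[...,2]>.003)
q=P[m];print(len(q),q.mean(0),np.percentile(q[:,2],[0,1,50,99]))
cv2.imwrite("pics/s3z.png",cv2.resize(im[150:300,200:400],None,fx=4,fy=4))
E
```

```text
1222 [0.41862316 0.21666555 0.05527574] [0.00317974 0.0058435  0.0488286  0.26786775]
```

View pics/s3z.png

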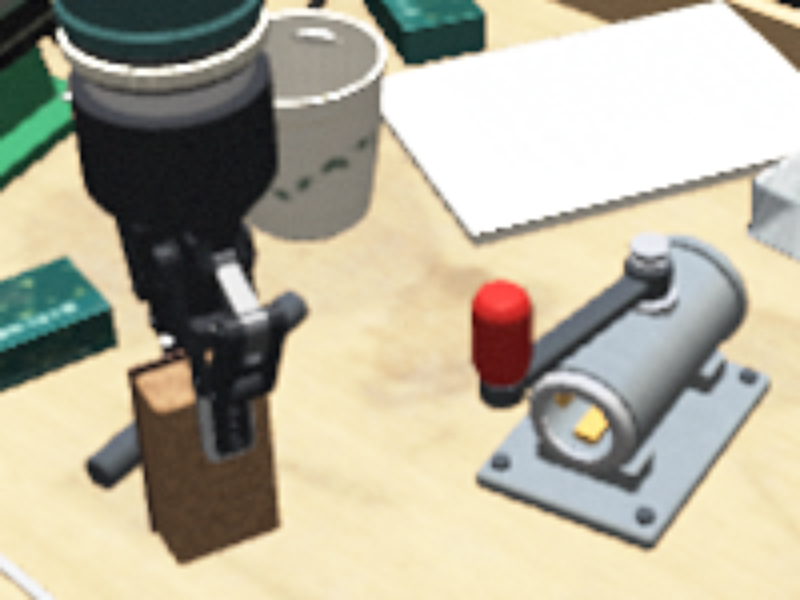

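Emit:
arm_command --targets "0 0 1 0 0 0 0.2;0 0 2 0 0 0 0.2;0 0 2 0 0 0 0.2"

```text
time: 4.6
tool_pos: [0.4314, 0.2254, 0.0601]
tcp_rot: [0.382, 3.118, 0.0]
wrist_force: [-3.0, -1.7, 7.5]
width: 0.347
```

Emit:
arm_command --targets "0 0 0 0 0 0 0.6;0 0 0 0 0 0 0.6;0 0 0 0 0 0 0.6;0 0 0 0 0 0 0.6;0 0 -15 0 0 0 0.6;0 0 -45 0 0 0 0.6;0 0 -85 0 0 0 0.6;0 0 -105 0 0 0 0.6;0 0 -105 0 0 0 0.6"

```text
time: 5.35
tool_pos: [0.4346, 0.2269, 0.1697]
tcp_rot: [0.381, 3.109, 0.009]
wrist_force: [0.7, 0.8, 0.8]
width: 0.601
```

```bash
python3 - <<'E'
from h import *
np.set_printoptions(precision=4,suppress=True)
snap("scene",4);snap("top",4)
for n in("scene","top"):
    im,d=load(n,4);P=cloud(n,d);h=cv2.cvtColor(im,cv2.COLOR_BGR2HSV)
    m=(h[...,0]>3)&(h[...,0]<20)&(h[...,1]>80)&(P[...,0]>.37)&(P[...,0]<.5)&(P[...,1]>.15)&(P[...,1]<.28)&(P[...,2]>.085)&(P[...,2]<.1)
    q=P[m];print(n,len(q),q.mean(0),q[:,2].std(),cv2.minAreaRect(q[:,:2].astype(np.float32)*1000))
    m=((h[...,0]<6)|(h[...,0]>174))&(h[...,1]>150)&(P[...,2]>.09)&(P[...,2]<.14)&(P[...,0]>.45)
    v,u=np.nonzero(m);print("knob",len(u),u.min(),u.max(),v.min(),v.max(),np.median(P[m],0))
E
```

```text
scene 467 [0.4265 0.2241 0.0909] 0.002097369298893803 ((427.82647705078125, 225.98851013183594), (33.08633041381836, 50.943695068359375), 76.35726165771484)
knob 484 126 332 0 245 [0.518  0.1379 0.1107]
top 188 [0.4124 0.2248 0.0923] 0.0019238654375557385 ((410.5293884277344, 225.4679718017578), (20.065536499023438, 38.348751068115234), 18.273380279541016)
knob 98 355 365 241 254 [0.5208 0.1347 0.1325]
```

View pics/scene4.png

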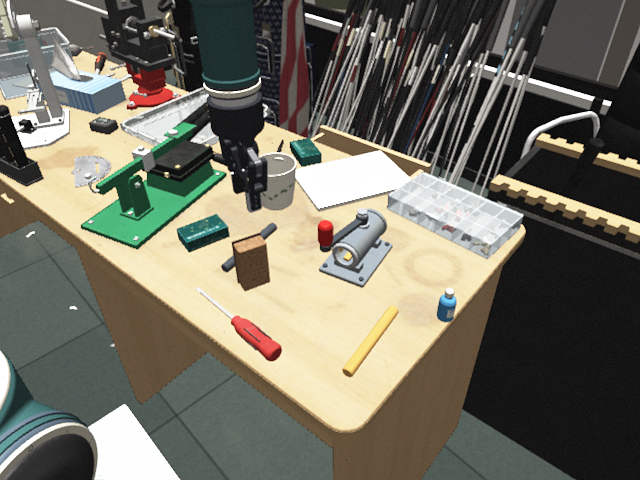

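```bash
python3 - <<'E'
from h import *
np.set_printoptions(precision=4,suppress=True)
im,d=load("top",0);h=cv2.cvtColor(im,cv2.COLOR_BGR2HSV)
print(onz("top",[358,358],[247,248],.131))
O=np.array([.6045,.145]);a=np.radians(16.8);PV=O+.015*np.array([np.cos(a),np.sin(a)])
print(PV)
# knob from scene ray at center row at z=.111
for k in (0,4):
    im,d=load("scene",k);h=cv2.cvtColor(im,cv2.COLOR_BGR2HSV);m=((h[...,0]<6)|(h[...,0]>174))&(h[...,1]>150);m[:215]=0;m[260:]=0;m[:,:300]=0;m[:,345:]=0
    v,u=np.nonzero(m);print(u.min(),u.max(),v.min(),v.max(),u.mean(),v.mean(), onz("scene",u.mean(),v.mean(),.110))
b=np.radians(186.1);K=PV+.1*np.array([np.cos(b),np.sin(b)]);print("K",K)
print(proj("scene",np.array([[*K,.11]])),proj("top",np.array([[*K,.131]])))
s=bot.read_state()
print(s["tool_pos"],plan([*K,.17],96),plan([*K,.097],96))
E
```

```text
[[0.5199 0.1385 0.131 ]
 [0.5183 0.1384 0.131 ]]
[0.6189 0.1493]
318 332 220 245 324.83284457478004 232.63929618768327 [0.5216 0.1422 0.11  ]
318 332 220 245 324.8422619047619 232.73214285714286 [0.5214 0.142  0.11  ]
K [0.5194 0.1387]
[[325.3609 234.1599]] [[357.8585 247.263 ]]
[0.4315 0.2255 0.1648] (array([-106.3273,  -62.9737,   -5.1014]), array([  0.0721,   0.1308, -19.9834])) (array([-106.1799,  -63.0925,   67.8984]), array([  0.0721,   0.1308, -19.9834]))
```

Emit:
arm_command --targets "-30 -18 -5 0 0 -6 0.6;-60 -36 -5 0 0 -12 0.6;-90 -54 -5 0 0 -18 0.6;-106 -63 -5 0 0 -20 0.6;-106 -63 -5 0 0 -20 0.6;-106 -63 -5 0 0 -20 0.6"

```text
time: 5.95
tool_pos: [0.5173, 0.1375, 0.1664]
tcp_rot: [0.16, -3.133, 0.001]
wrist_force: [-0.7, -0.7, 0.6]
width: 0.598
```

Emit:
arm_command --targets "0 0 20 0 0 0 0.6;0 0 40 0 0 0 0.6;0 0 60 0 0 0 0.6;0 0 72 0 0 0 0.6;0 0 72 0 0 0 0.6;0 0 72 0 0 0 0.6"

```text
time: 6.45
tool_pos: [0.5167, 0.1388, 0.0956]
tcp_rot: [0.166, -3.134, 0.001]
wrist_force: [0.7, -0.2, 0.4]
width: 0.602
```

```bash
python3 - <<'E'
from h import *
np.set_printoptions(precision=2,suppress=True)
print(plan([.519,.1385,.097],96))
im,_=snap("scene",5);cv2.imwrite("pics/s5z.png",cv2.resize(im[130:280,230:430],None,fx=4,fy=4))
E
```

```text
(array([-2.22, -0.53, -1.42]), array([-0.01, -0.18,  0.05]))
```

View pics/s5z.png

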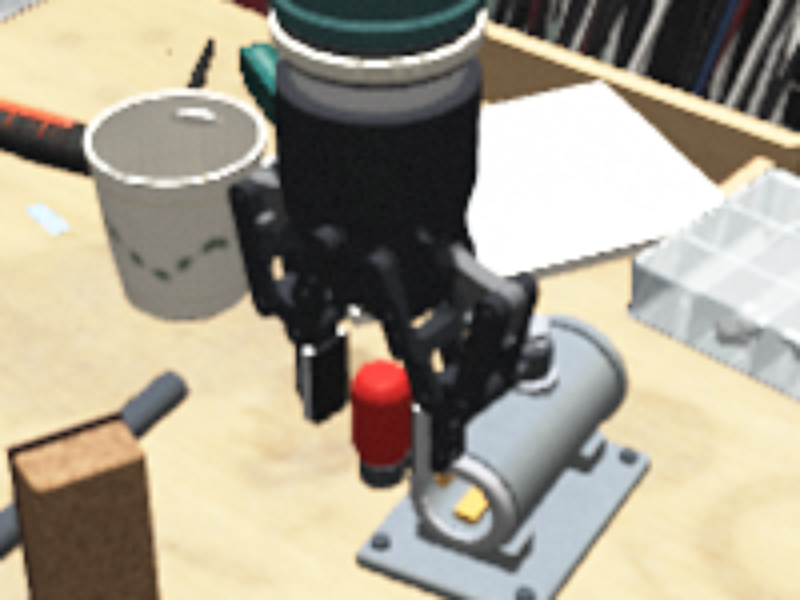

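Emit:
arm_command --targets "-2 0 -1 0 0 0 0.1;-2 0 -1 0 0 0 0.1;-2 0 -1 0 0 0 0.1;-2 0 -1 0 0 0 0.1;-2 0 -1 0 0 0 0.1;-2 0 -1 0 0 0 0.1;-2 0 -1 0 0 0 0.1" --newtons 30

```text
time: 7.08
tool_pos: [0.5219, 0.1393, 0.0997]
tcp_rot: [-0.164, 3.134, 0.002]
wrist_force: [-1.1, 2.8, 6.1]
width: 0.282
```

Emit:
arm_command --targets "-0.3 7 0 0 0 4 0.1;-1 14 0 0 0 8 0.1;-3 24.2 0 0 0 14 0.1;-6.6 35.8 0 0 0 21 0.1;-11.7 46.9 0 0 0 28 0.1;-18 57.4 0 0 0 35 0.1;-25.7 66.9 0 0 0 42 0.1;-34.4 75.5 0 0 0 49 0.1;-44 83 0 0 0 56 0.1;-54.6 89 0 0 0 63 0.1"

```text
time: 7.92
tool_pos: [0.5651, 0.2329, 0.0996]
tcp_rot: [-1.506, -2.757, 0.002]
wrist_force: [-5.5, -3.0, 10.2]
width: 0.284
```

```bash
python3 - <<'E'
from h import *
np.set_printoptions(precision=2,suppress=True)
s=bot.read_state();print(s["tool_pos"],s["q"],s["torque"],s["wrist_force"])
PV=np.array([.6189,.1493]);
for th in (63,72,80,83):
    b=np.radians(186.1-th);K=PV+.1*np.array([np.cos(b),np.sin(b)]);print(th,K,plan([*K,.098],96-th))
im,_=snap("scene",6);cv2.imwrite("pics/s6z.png",cv2.resize(im[130:280,230:430],None,fx=4,fy=4))
E
```

```text
[0.57 0.23 0.1 ] [ 0.35  0.26  1.87 -0.    1.02 -0.22] [-0.48  0.68  0.03] [-5.52 -3.05 10.21]
63 [0.56 0.23] (array([ 0.57, -0.55,  1.62]), array([-0.08,  0.01, -0.3 ]))
72 [0.58 0.24] (array([-0.55, 15.11,  1.6 ]), array([-0.08,  0.02,  8.7 ]))
80 [0.59 0.25] (array([-3.59, 28.72,  1.58]), array([-0.08,  0.03, 16.7 ]))
83 [0.6  0.25] (array([-5.22, 33.7 ,  1.58]), array([-0.08,  0.03, 19.7 ]))
```

View pics/s6z.png

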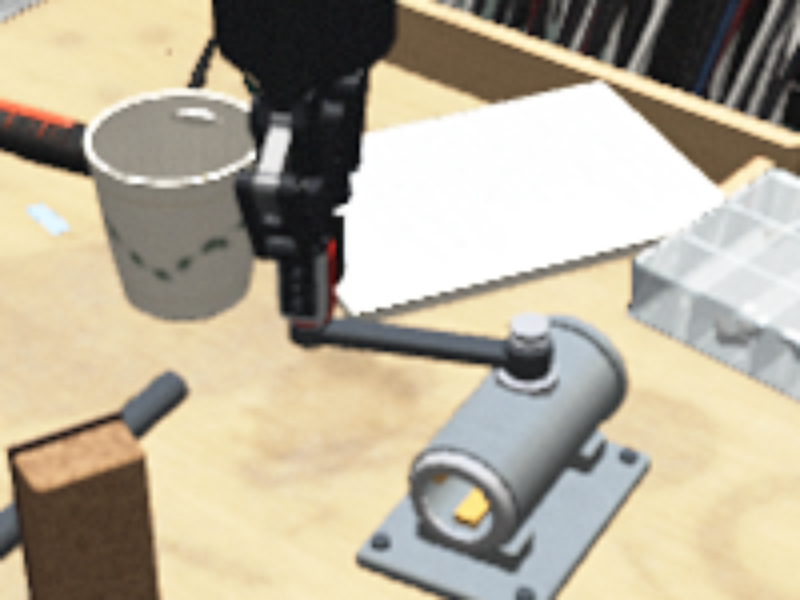

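Emit:
arm_command --targets "0 11 0 0 0 6 0.1;-1.5 21 0 0 0 12 0.1;-3.5 28 0 0 0 16.5 0.1;-4.5 31 0 0 0 18 0.1;-4.5 31 0 0 0 18 0.1;-4.5 31 0 0 0 18 0.1"

```text
time: 8.47
tool_pos: [0.5932, 0.2457, 0.0997]
tcp_rot: [-1.912, -2.491, 0.002]
wrist_force: [-6.5, -1.9, 10.2]
width: 0.279
```

Emit:
arm_command --targets "0 0 0 0 0 0 0.5;0 0 0 0 0 0 0.5;0 0 0 0 0 0 0.5;0 0 0 0 0 0 0.5;0 0 -20 0 0 0 0.5;0 0 -50 0 0 0 0.5;0 0 -80 0 0 0 0.5;0 0 -80 0 0 0 0.5"

```text
time: 9.13
tool_pos: [0.5979, 0.2474, 0.185]
tcp_rot: [1.908, 2.488, 0.015]
wrist_force: [1.1, -0.3, 0.7]
width: 0.5
```

```bash
python3 - <<'E'
from h import *
np.set_printoptions(precision=4,suppress=True)
s=bot.read_state();print(s["tool_pos"],s["q"])
im,_=snap("scene",7);snap("top",7);cv2.imwrite("pics/s7z.png",cv2.resize(im[130:280,230:430],None,fx=4,fy=4))
# bar pose
for n in("top","scene"):
    im,d=load(n,7);P=cloud(n,d);h=cv2.cvtColor(im,cv2.COLOR_BGR2HSV)
    m=((h[...,0]>18)&(h[...,0]<30)&(h[...,1]>150)&(h[...,2]>60)&(P[...,0]>.35)&(P[...,0]<.6)&(P[...,1]<.06)&(P[...,1]>-.08)).astype(np.uint8)
    k,l,st,c=cv2.connectedComponentsWithStats(m);i=1+np.argmax(st[1:,4]);m=l==i
    v,u=np.nonzero(m);
    print(n,st[i],cv2.minAreaRect(np.stack([u,v],1).astype(np.float32)))
    q=onz(n,u,v,.009 if n=="scene" else .012);print(cv2.minAreaRect(q[:,:2].astype(np.float32)*1000))
    q=P[m];print(cv2.minAreaRect(q[:,:2].astype(np.float32)*1000),q[:,2].max(),q[:,2].min())
E
```

```text
[0.5979 0.2474 0.185 ] [ 0.3539  0.2359  1.7256 -0.0001  1.1688  0.0919]
top [425 254  16  51 340] ((432.4324645996094, 279.0946044921875), (51.62127685546875, 8.713144302368164), 80.53767395019531)
((507.4316711425781, -2.189556121826172), (90.98248291015625, 15.59798812866211), 14.019437789916992)
((506.7572326660156, -2.1816024780273438), (90.76350402832031, 15.91406536102295), 14.661541938781738) 0.022927361231075305 0.011405699830242533
scene [368 349   2   2   2] ((368.5, 349.5), (1.4142135381698608, 0.0), 135.0)
((460.4918518066406, -17.408756256103516), (2.5068094730377197, 0.0), -174.1957244873047)
((457.5391540527344, -19.824810028076172), (1.8699734210968018, 0.0), 172.06097412109375) 0.014153304360397967 0.013169550875913427
```

View pics/s7z.png

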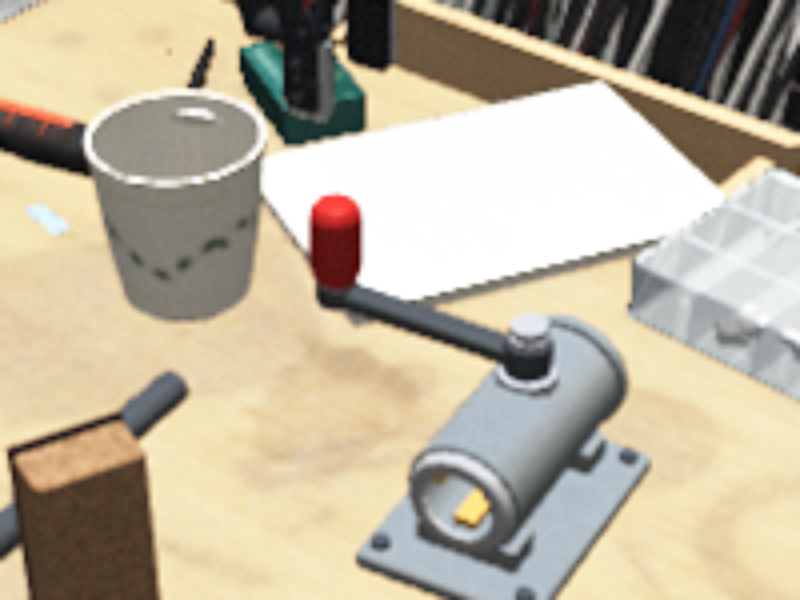

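```bash
python3 - <<'E'
from h import *
np.set_printoptions(precision=4,suppress=True)
for n in("top","scene"):
    im,d=load(n,0);P=cloud(n,d);h=cv2.cvtColor(im,cv2.COLOR_BGR2HSV)
    m=((h[...,0]>10)&(h[...,0]<30)&(h[...,1]>150)&(h[...,2]>50)&(P[...,0]>.35)&(P[...,0]<.6)&(P[...,1]<.06)&(P[...,1]>-.08)).astype(np.uint8)
    k,l,st,c=cv2.connectedComponentsWithStats(m);i=1+np.argmax(st[1:,4]);m=l==i
    v,u=np.nonzero(m);q=P[m]
    print(n,st[i],cv2.minAreaRect(q[:,:2].astype(np.float32)*1000),q[:,2].max(),q[:,2].min())
    z=q[:,2]; t=q[z>np.percentile(z,60)]
    c=q[:,:2].mean(0);w,V=np.linalg.eigh(np.cov(q[:,:2].T));print(c,np.degrees(np.arctan(V[1,1]/V[0,1])),"ridge",t.mean(0))
print(plan([.4282,-.0207,.18],-76.4),plan([.4282,-.0207,.003],-76.4))
E
```

```text
top [425 254  22  85 781] ((478.7203674316406, -8.656265258789062), (148.78219604492188, 17.0051326751709), 13.63066291809082) 0.023348855359637932 0.011128137712938191
[ 0.4763 -0.0082] 13.612157963988302 ridge [ 0.4784 -0.0082  0.0196]
scene [343 311  55  65 141] ((477.4391784667969, -15.79636001586914), (146.2016143798828, 16.006479263305664), 7.873547554016113) 0.01612056076953383 0.005080868293803498
[ 0.4516 -0.0198] 10.996774517845546 ridge [ 0.4536 -0.0201  0.0145]
(array([-214.7595, -230.5655,   -1.1206]), array([ 0.1749, -0.2092, 91.4143])) (array([-214.8174, -231.319 ,  175.8778]), array([ 0.1749, -0.2092, 91.4143]))
```

Emit:
arm_command --targets "-22 -23 -5 0 0 7 0.5;-44 -47 -5 0 0 14 0.5;-66 -71 -5 0 0 21 0.5;-88 -95 -5 0 0 28 0.5;-110 -118 -5 0 0 35 0.5;-132 -142 -5 0 0 42 0.5;-154 -165 -5 0 0 49 0.5;-176 -189 -5 0 0 56 0.5;-196 -210 -5 0 0 63 0.5;-214 -230 -5 0 0 70 0.5"

```text
time: 10.07
tool_pos: [0.4247, -0.0214, 0.1809]
tcp_rot: [-2.998, -0.936, 0.005]
wrist_force: [0.7, -0.8, 0.2]
width: 0.499
```

```bash
python3 - <<'E'
from h import *
np.set_printoptions(precision=2,suppress=True)
a=np.radians(13.6);c=np.array([.4787,-.0085]);e=np.array([np.cos(a),np.sin(a)])
print(proj("scene",np.array([[*(c+t*e),.009] for t in(-.075,0,.075)])))
print(plan([.4282,-.0207,.12],-76.4))
E
```

```text
[[347.18 373.71]
 [372.28 339.69]
 [394.45 309.65]]
(array([ 3.41,  1.47, 60.92]), array([-0.07,  0.16, 21.07]))
```

Emit:
arm_command --targets "2 1 20 0 0 7 0.5;2 1 40 0 0 14 0.5;2 1 60 0 0 21 0.5;2 1 80 0 0 21 0.5;2 1 100 0 0 21 0.5;2 1 120 0 0 21 0.5;2 1 120 0 0 21 0.5;2 1 120 0 0 21 0.5"

```text
time: 10.73
tool_pos: [0.4268, -0.0198, 0.0607]
tcp_rot: [-3.117, -0.383, 0.009]
wrist_force: [0.2, -0.0, 0.1]
width: 0.497
```

```bash
python3 - <<'E'
from h import *
np.set_printoptions(precision=2,suppress=True)
print(plan([.4282,-.0207,.003],-76.4))
im,_=snap("scene",8);snap("top",8);cv2.imwrite("pics/s8z.png",cv2.resize(im[250:400,280:480],None,fx=4,fy=4))
E
```

```text
(array([ 1.47,  1.37, 57.68]), array([-0.11,  0.31,  0.42]))
```

View pics/s8z.png

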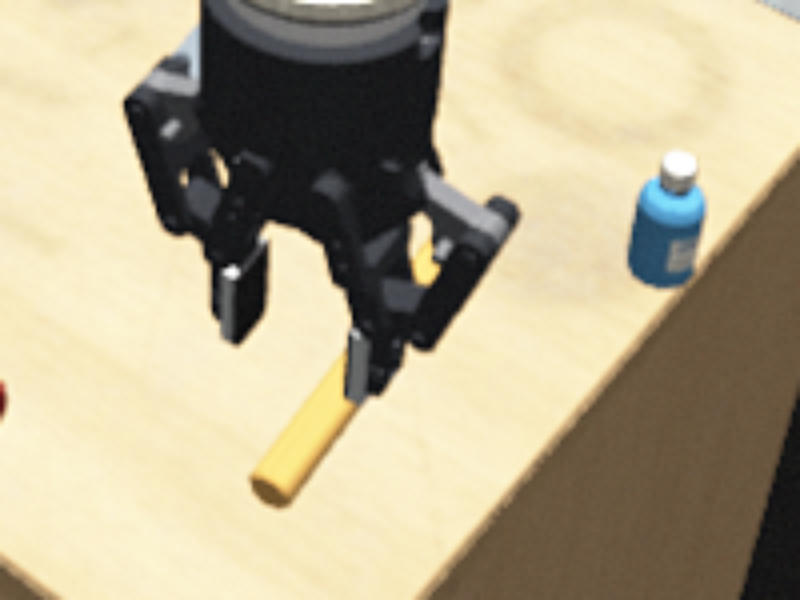

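Emit:
arm_command --targets "1 1 15 0 0 0 0.5;1 1 30 0 0 0 0.5;1 1 42 0 0 0 0.5;1 1 50 0 0 0 0.5;1 1 54 0 0 0 0.5;1 1 56 0 0 0 0.5;1 1 56 0 0 0 0.5"

```text
time: 11.42
tool_pos: [0.431, -0.0207, 0.0072]
tcp_rot: [3.118, 0.383, 0.001]
wrist_force: [-0.1, 0.7, 0.7]
width: 0.498
```

Emit:
arm_command --targets "0 0 0 0 0 0 0.3;0 0 0 0 0 0 0.05;0 0 0 0 0 0 0.05;0 0 0 0 0 0 0.05;0 0 0 0 0 0 0.05;0 0 0 0 0 0 0.05;0 0 0 0 0 0 0.05;0 0 0 0 0 0 0.05" --newtons 80

```text
time: 12.08
tool_pos: [0.4313, -0.0207, 0.0079]
tcp_rot: [3.118, 0.384, 0.002]
wrist_force: [-2.2, -0.4, 4.5]
width: 0.168
```

Emit:
arm_command --targets "0 0 0 0 0 0 0.4;0 0 0 0 0 0 0.4;0 0 0 0 0 0 0.4;0 0 2 0 0 0 0.4;0 0 4 0 0 0 0.4;0 0 5 0 0 0 0.4;0 0 5 0 0 0 0.4"

```text
time: 12.67
tool_pos: [0.4301, -0.0207, 0.0013]
tcp_rot: [-3.118, -0.383, 0.002]
wrist_force: [0.5, -0.4, 0.2]
width: 0.4
```

Emit:
arm_command --targets "0 0 0 0 0 0 0.05;0 0 0 0 0 0 0.05;0 0 0 0 0 0 0.05;0 0 0 0 0 0 0.05;0 0 0 0 0 0 0.05;0 0 0 0 0 0 0.05" --newtons 60

```text
time: 13.17
tool_pos: [0.4305, -0.0207, 0.0019]
tcp_rot: [-3.118, -0.383, 0.0]
wrist_force: [-0.8, -0.0, 2.9]
width: 0.181
```

```bash
python3 - <<'E'
from h import *
im,_=snap("scene",9);snap("top",9);cv2.imwrite("pics/s9z.png",cv2.resize(im[250:400,280:480],None,fx=4,fy=4))
print(bot.read_state())
E
```

```text
{'time': 13.2667, 'q': array([-1.05840630e-01,  8.29451061e-02,  2.30149458e+00,  2.36674395e-05,
        7.57294405e-01,  1.22030661e+00]), 'joint_vel': array([ 0.00047534,  0.00134468, -0.00130383,  0.00095352, -0.00188675,
        0.00152909]), 'joint_torque': array([-1.45929954e-01, -3.01951075e+01, -2.64131105e+01, -2.99527764e-02,
       -5.20575866e-01,  2.57869007e-02]), 'tool_pos': array([ 0.43047332, -0.02068666,  0.00186714]), 'tcp_rot': array([-3.11807348e+00, -3.83303575e-01,  2.10632875e-04]), 'wrist_force': array([-1.20592125, -0.16586574,  2.15605248]), 'torque': array([0.0833257 , 0.30097711, 0.0457458 ]), 'width': 0.18172201708390662}
```

View pics/s9z.png

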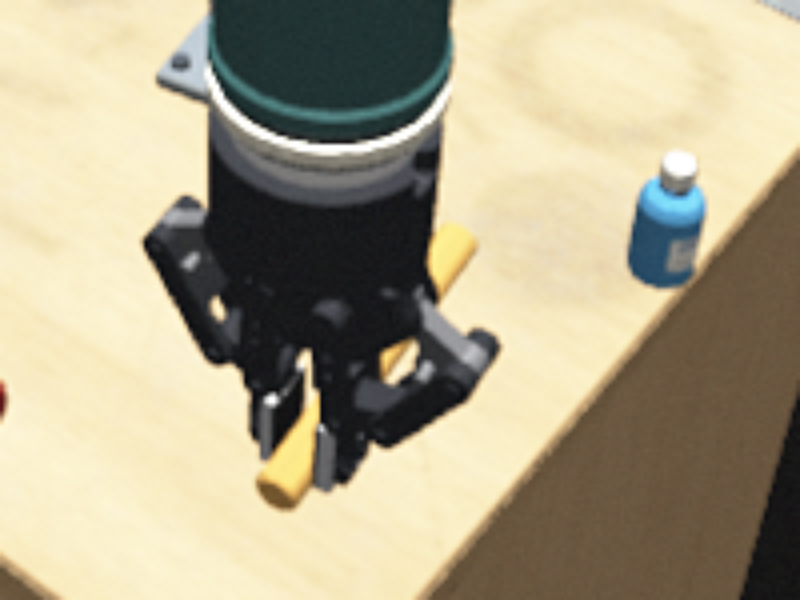

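Emit:
arm_command --targets "0 0 0 0 0 0 0.05;0 0 0 0 0 0 0.05;0 0 -5 0 0 0 0.05;0 0 -15 0 0 0 0.05;0 0 -30 0 0 0 0.05;0 0 -50 0 0 0 0.05;0 0 -70 0 0 0 0.05;0 0 -70 0 0 0 0.05;0 0 -70 0 0 0 0.05" --newtons 100

```text
time: 14.02
tool_pos: [0.4321, -0.0209, 0.0733]
tcp_rot: [3.117, 0.383, 0.006]
wrist_force: [-1.2, 1.0, -1.0]
width: 0.172
```

```bash
cat > bar.py <<'E'
from h import *
np.set_printoptions(precision=4,suppress=True)
def bar(k,lo=(.35,-.1,.0),hi=(.7,.25,.14)):
    for n in("top","scene"):
        im,d=load(n,k);P=cloud(n,d);h=cv2.cvtColor(im,cv2.COLOR_BGR2HSV)
        m=((h[...,0]>13)&(h[...,0]<30)&(h[...,1]>(150))&(h[...,2]>50)&(P>np.array(lo)).all(-1)&(P<np.array(hi)).all(-1)).astype(np.uint8)
        kk,l,st,c=cv2.connectedComponentsWithStats(m)
        for i in range(1,kk):
            if st[i,4]<25: continue
            q=P[l==i];c=np.median(q,0);_,s,V=np.linalg.svd(q-q.mean(0),full_matrices=False);e=V[0]*np.sign(V[0,0])
            t=(q-q.mean(0))@e
            print(n,st[i],"mean",q.mean(0),"dir",e,"yaw",np.degrees(np.arctan2(e[1],e[0])),"pitch",np.degrees(np.arcsin(e[2])),"ends",q.mean(0)+e*t.min(),q.mean(0)+e*t.max())
E
python3 - <<'E'
from bar import *
im,_=snap("scene",10);snap("top",10);cv2.imwrite("pics/s10z.png",cv2.resize(im[200:350,280:480],None,fx=4,fy=4))
print(bot.read_state()["tool_pos"]);bar(10)
E
```

```text
[ 0.4298 -0.0206  0.0711]
top [433 244  18  63 536] mean [ 0.5062 -0.0022  0.0871] dir [0.9742 0.2257 0.0012] yaw 13.04590025787758 pitch 0.0700487857858714 ends [ 0.4529 -0.0145  0.087 ] [0.552  0.0084 0.0871]
top [447 330   9   6  36] mean [ 0.4104 -0.0235  0.0867] dir [ 0.3026  0.8079 -0.5057] yaw 69.46678330115847 pitch -30.3784065957602 ends [ 0.4079 -0.03    0.0908] [ 0.4123 -0.0183  0.0834]
scene [346 336  14   8  57] mean [ 0.4098 -0.0287  0.0824] dir [ 0.4813 -0.8466  0.2271] yaw -60.38033914963505 pitch 13.125635352952235 ends [ 0.4054 -0.0211  0.0804] [ 0.414  -0.0361  0.0844]
```

View pics/s10z.png

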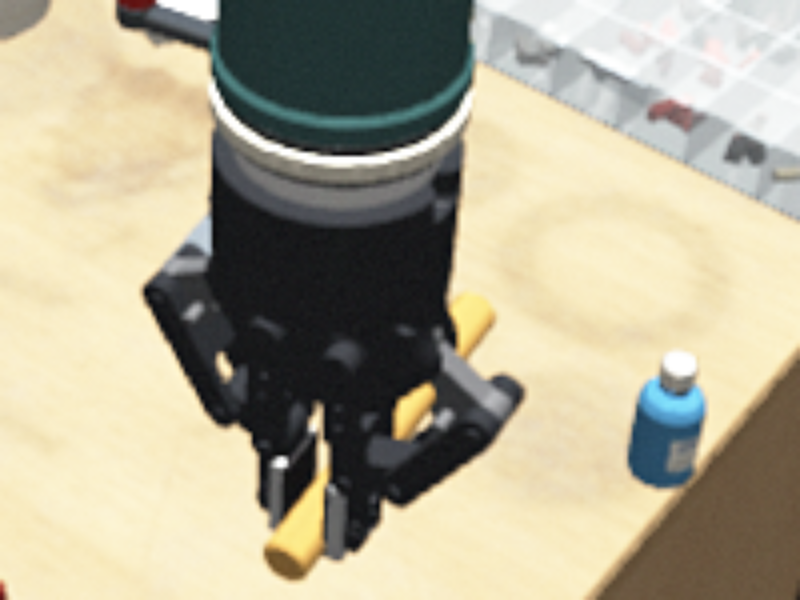

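View pics/top10.png

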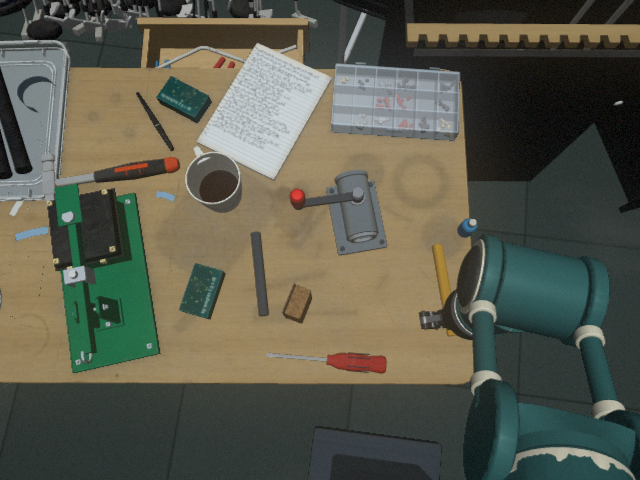

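```bash
python3 - <<'E'
from h import *
np.set_printoptions(precision=2,suppress=True)
print(plan([.4241,.0906,.0375],-73.2))
E
```

```text
(array([  21.4 , -109.31,   33.66]), array([-0.02,  0.05, -2.78]))
```

Emit:
arm_command --targets "4 -20 0 0 0 -1 0.05;8 -45 5 0 0 -2 0.05;14 -70 15 0 0 -3 0.05;18 -95 25 0 0 -3 0.05;21 -107 30 0 0 -3 0.05;21 -109 33 0 0 -3 0.05;21 -109 33 0 0 -3 0.05;21 -109 33 0 0 -3 0.05"

```text
time: 14.78
tool_pos: [0.4235, 0.0897, 0.0378]
tcp_rot: [3.107, 0.466, -0.004]
wrist_force: [0.6, -0.9, -1.4]
width: 0.167
```

```bash
python3 - <<'E'
from bar import *
im,_=snap("scene",11);imt,_=snap("top",11)
cv2.imwrite("pics/s11z.png",cv2.resize(im[170:320,270:470],None,fx=4,fy=4))
cv2.imwrite("pics/t11z.png",cv2.resize(imt[150:300,260:460],None,fx=4,fy=4))
print(bot.read_state()["tool_pos"]);print(plan([.4241,.0906,.0375],-73.2));bar(11)
E
```

```text
[0.4245 0.0894 0.0387]
(array([-0.0587, -1.2723,  1.2002]), array([0.0116, 0.0194, 0.1696]))
scene [291 313  12   8  41] mean [0.4026 0.0799 0.0476] dir [ 0.627  -0.7626  0.159 ] yaw -50.57062812746207 pitch 9.151203137931851 ends [0.3973 0.0862 0.0463] [0.408  0.0733 0.049 ]
```

View pics/s11z.png

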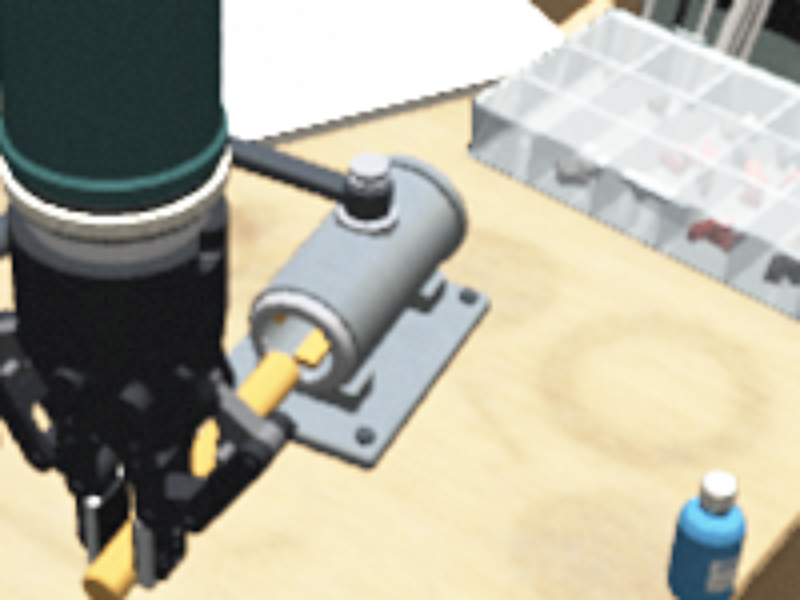

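View pics/t11z.png

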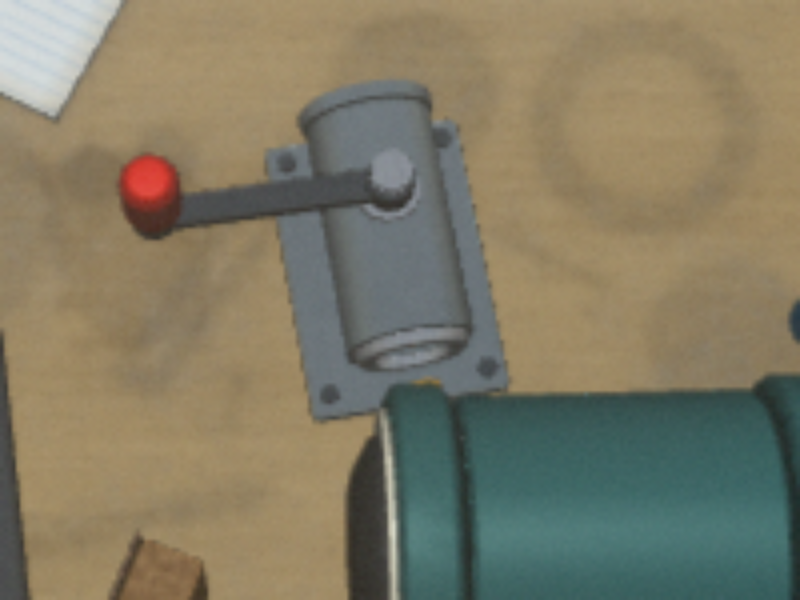

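```bash
python3 - <<'E'
from h import *
O=np.array([.6045,.145]);a=np.radians(16.8);e=np.array([np.cos(a),np.sin(a)])
for x in(-.052,-.062):print(proj("scene",np.array([*(O+x*e),.045])),proj("top",np.array([*(O+x*e),.045])))
E
```

```text
[343.76076   257.1984992] [362.15727371 239.21426009]
[341.02105323 260.50638965] [363.20209224 244.77173713]
```

Emit:
arm_command --targets "0 -1 1 0 0 0 0.05;3 -1 1 0 0 0 0.05;8 -1 1 0 0 0 0.05;13 -1 1 0 0 0 0.05;18 -1 1 0 0 0 0.05;22 -1 1 0 0 0 0.05;22 -1 1 0 0 0 0.05"

```text
time: 15.47
tool_pos: [0.4467, 0.0979, 0.0381]
tcp_rot: [-3.107, -0.465, -0.002]
wrist_force: [-0.8, -0.5, -2.3]
width: 0.172
```

```bash
python3 - <<'E'
from bar import *
im,_=snap("scene",12)
cv2.imwrite("pics/s12z.png",cv2.resize(im[200:300,290:410],None,fx=6,fy=6))
s=bot.read_state();print(s["tool_pos"],s["wrist_force"],s["torque"])
E
```

```text
[0.446  0.0977 0.038 ] [-0.0207  0.5365 -1.4086] [-0.0345  0.0698  0.0423]
```

View pics/s12z.png

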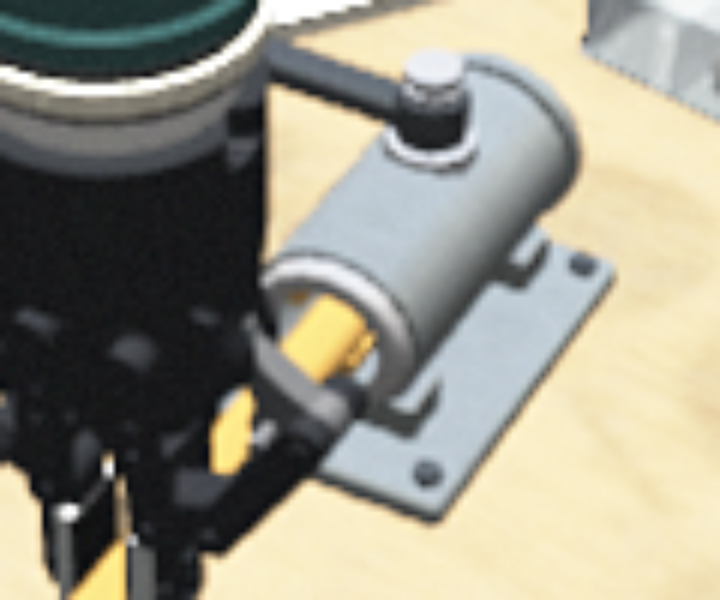

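Emit:
arm_command --targets "5 0 0 0 0 0 0.05;12 0 0 0 0 0 0.05;20 0 0 0 0 0 0.05;28 0 0 0 0 0 0.05;36 0 0 0 0 0 0.05;44 0 0 0 0 0 0.05;52 0 0 0 0 0 0.05;58 0 0 0 0 0 0.05;64 0 0 0 0 0 0.05;64 0 0 0 0 0 0.05"

```text
time: 16.35
tool_pos: [0.508, 0.1166, 0.038]
tcp_rot: [-3.107, -0.465, -0.002]
wrist_force: [-0.1, 0.6, -0.3]
width: 0.166
```

Emit:
arm_command --targets "3 0 0 0 0 0 0.05;6 0 0 0 0 0 0.05;9 0 0 0 0 0 0.05;12 0 0 0 0 0 0.05;14 0 0 0 0 0 0.05;14 0 0 0 0 0 0.05"

```text
time: 16.85
tool_pos: [0.5204, 0.1205, 0.038]
tcp_rot: [-3.107, -0.465, -0.001]
wrist_force: [0.3, -0.3, -0.4]
width: 0.165
```

```bash
cat >> bar.py <<'E'
def fx(p):
    O=np.array([.6045,.145]);a=np.radians(16.8);e=np.array([np.cos(a),np.sin(a)]);n=np.array([-e[1],e[0]])
    d=np.asarray(p)[:2]-O;return d@e,d@n
E
python3 - <<'E'
from bar import *
im,_=snap("scene",13);snap("top",13)
cv2.imwrite("pics/s13z.png",cv2.resize(im[200:300,290:410],None,fx=6,fy=6))
s=bot.read_state();print(s["tool_pos"],fx(s["tool_pos"]),s["wrist_force"],s["torque"]);bar(13)
E
```

```text
[0.5198 0.1204 0.0378] (np.float64(-0.08819557674597807), np.float64(0.0008956879183855833)) [-0.0665  0.0322 -1.1265] [-0.0169  0.0668 -0.045 ]
scene [323 271  12  10  45] mean [0.5002 0.1112 0.0471] dir [ 0.8173 -0.5567  0.1484] yaw -34.26028255564961 pitch 8.533698053517458 ends [0.4934 0.1159 0.0458] [0.5091 0.1051 0.0487]
```

View pics/s13z.png

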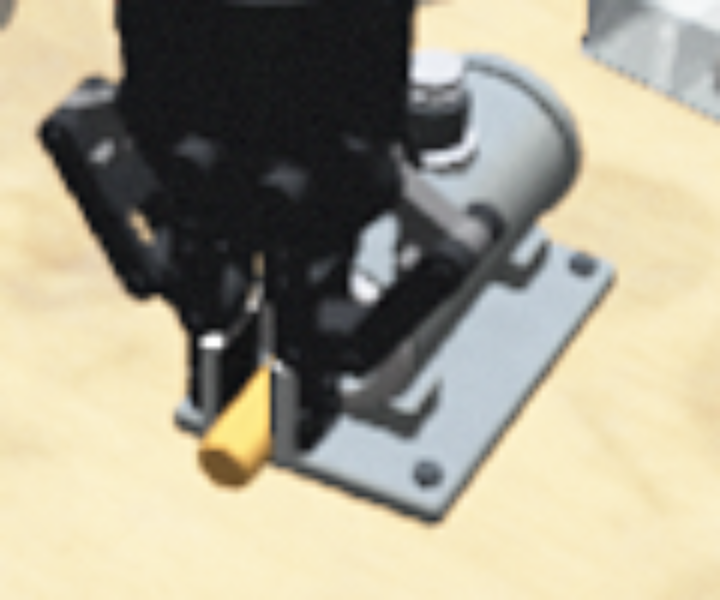

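Emit:
arm_command --targets "1 0 0 0 0 0 0.05;2 0 0 0 0 0 0.05;3 0 0 0 0 0 0.05;4 0 0 0 0 0 0.05;5 0 0 0 0 0 0.05;5 0 0 0 0 0 0.05"

```text
time: 17.45
tool_pos: [0.5249, 0.1219, 0.0379]
tcp_rot: [-3.107, -0.465, -0.0]
wrist_force: [0.6, 0.8, -0.7]
width: 0.167
```

Emit:
arm_command --targets "1 0 0 0 0 0 0.05;2 0 0 0 0 0 0.05;2 0 0 0 0 0 0.05"

```text
time: 17.7
tool_pos: [0.5268, 0.1225, 0.0378]
tcp_rot: [-3.107, -0.465, -0.0]
wrist_force: [0.8, 0.4, -1.1]
width: 0.168
```

Emit:
arm_command --targets "1 0 0 0 0 0 0.05;2 0 0 0 0 0 0.05;2 0 0 0 0 0 0.05"

```text
time: 17.95
tool_pos: [0.528, 0.1229, 0.0376]
tcp_rot: [3.107, 0.465, -0.002]
wrist_force: [-0.4, -1.0, -1.0]
width: 0.168
```

Emit:
arm_command --targets "1 0 0 0 0 0 0.05;1.5 0 0 0 0 0 0.05;1.5 0 0 0 0 0 0.05"

```text
time: 18.2
tool_pos: [0.528, 0.123, 0.037]
tcp_rot: [3.107, 0.465, -0.006]
wrist_force: [-5.1, -1.9, 0.3]
width: 0.164
```

Emit:
arm_command --targets "1 0 0 0 0 0 0.05;1.5 0 0 0 0 0 0.05;1.5 0 0 0 0 0 0.05"

```text
time: 18.45
tool_pos: [0.528, 0.123, 0.0364]
tcp_rot: [3.106, 0.465, -0.011]
wrist_force: [-8.3, -2.9, 0.7]
width: 0.168
```

Emit:
arm_command --targets "-1 0 1 0 0 0 0.05;-1 0 2 0 0 0 0.05;-1 0 2 0 0 0 0.15;-1 0 2 0 0 0 0.25;-1 0 2 0 0 0 0.4;-1 0 2 0 0 0 0.5;-1 0 2 0 0 0 0.5;-1 0 2 0 0 0 0.5"

```text
time: 19.12
tool_pos: [0.5312, 0.1238, 0.0363]
tcp_rot: [-3.107, -0.465, -0.003]
wrist_force: [-0.3, 0.7, -1.2]
width: 0.5
```

Emit:
arm_command --targets "0 0 -10 0 0 0 0.5;0 0 -25 0 0 0 0.5;0 0 -50 0 0 0 0.5;0 0 -80 0 0 0 0.5;0 0 -110 0 0 0 0.5;-30 0 -140 0 0 0 0.5;-50 0 -145 0 0 0 0.5;-60 0 -145 0 0 0 0.5"

```text
time: 19.78
tool_pos: [0.4735, 0.106, 0.1847]
tcp_rot: [-3.107, -0.465, -0.009]
wrist_force: [0.6, 0.3, -0.4]
width: 0.5
```

```bash
python3 - <<'E'
from bar import *
im,_=snap("scene",14);imt,_=snap("top",14)
cv2.imwrite("pics/s14z.png",cv2.resize(im[180:300,270:430],None,fx=5,fy=5))
s=bot.read_state();print(s["tool_pos"],fx(s["tool_pos"]),s["wrist_force"],s["torque"]);bar(14)
E
```

```text
[0.4719 0.1058 0.1812] (np.float64(-0.13831241978591288), np.float64(0.0007862033076748456)) [ 1.1767  0.1542 -0.5648] [-0.0009  0.011  -0.0078]
scene [326 256  25  23  80] mean [0.5249 0.1161 0.0449] dir [0.987  0.1605 0.009 ] yaw 9.234001568874374 pitch 0.5159613711575105 ends [0.5021 0.1124 0.0447] [0.5648 0.1226 0.0453]
```

View pics/s14z.png

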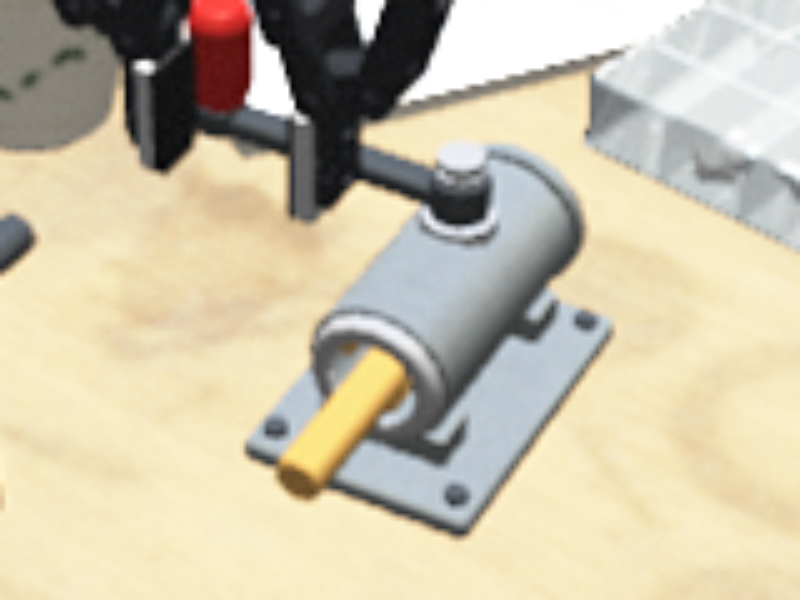

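View pics/top14.png

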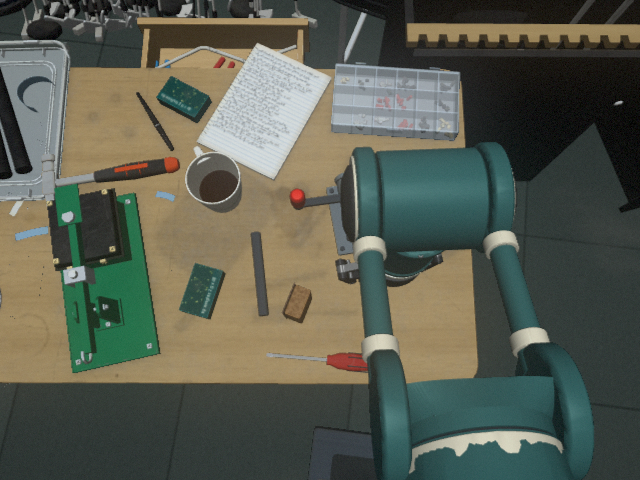

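```bash
python3 - <<'E'
from bar import *
O=np.array([.6045,.145]);a=np.radians(16.8);e=np.array([np.cos(a),np.sin(a)])
for x in(-.100,-.105,-.110):print(proj("scene",np.array([*(O+x*e),.042])))
im,d=load("top",14);h=cv2.cvtColor(im,cv2.COLOR_BGR2HSV)
m=((h[...,0]<6)|(h[...,0]>174))&(h[...,1]>150);m[:185]=0;m[212:]=0;m[:,:285]=0;m[:,310:]=0
v,u=np.nonzero(m);print(u.min(),u.max(),v.min(),v.max());print(onz("top",298,196,.131))
print(plan([.5925,.2455,.175],15))
E
```

```text
[330.2115 274.8777]
[328.7443 276.6544]
[327.2654 278.4453]
290 303 189 202
[0.5904 0.2427 0.131 ]
(array([156.2197, -98.3348,   6.3134]), array([  0.0398,  -0.0372, -87.995 ]))
```

Emit:
arm_command --targets "15 -10 0 0 0 -7 0.6;30 -20 0 0 0 -14 0.6;45 -30 0 0 0 -21 0.6;60 -40 0 0 0 -28 0.6;76 -50 0 0 0 -35 0.6;92 -60 0 0 0 -42 0.6;108 -70 0 0 0 -49 0.6;124 -80 0 0 0 -56 0.6;140 -90 0 0 0 -63 0.6;155 -98 2 0 0 -70 0.6"

```text
time: 20.72
tool_pos: [0.5934, 0.2463, 0.1768]
tcp_rot: [-2.271, -2.169, 0.002]
wrist_force: [-0.3, 0.0, 0.7]
width: 0.6
```

```bash
python3 - <<'E'
from bar import *
print(plan([.592,.245,.175],15))
E
```

```text
(array([-1.3996, -1.2868,  1.7555]), array([ -0.0974,   0.0095, -17.6202]))
```

Emit:
arm_command --targets "-1 -1 0 0 0 -7 0.6;-1 -1 0 0 0 -14 0.6;-1 -1 0 0 0 -17.6 0.6;-1 -1 20 0 0 -17.6 0.6;-1 -1 40 0 0 -17.6 0.6;-1 -1 60 0 0 -17.6 0.6;-1 -1 75 0 0 -17.6 0.6;-1 -1 79 0 0 -17.6 0.6;-1 -1 79 0 0 -17.6 0.6"

```text
time: 21.47
tool_pos: [0.5898, 0.2436, 0.0961]
tcp_rot: [-1.919, -2.483, 0.008]
wrist_force: [-0.4, -0.9, -0.4]
width: 0.597
```

```bash
python3 - <<'E'
from bar import *
im,_=snap("scene",15)
cv2.imwrite("pics/s15z.png",cv2.resize(im[150:300,240:440],None,fx=4,fy=4))
print(plan([.592,.245,.098],15))
E
```

```text
(array([ 0.6777,  1.2787, -0.0336]), array([-0.165 ,  0.0133, -0.3811]))
```

View pics/s15z.png

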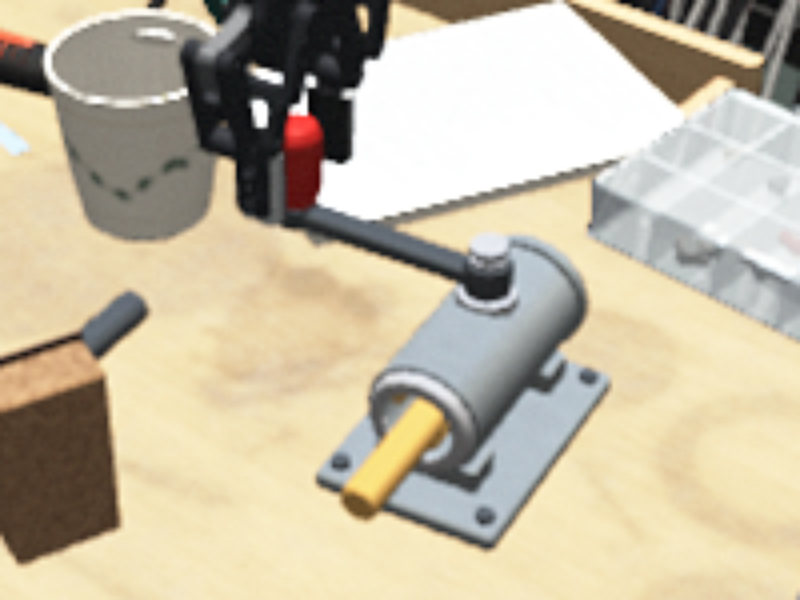

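Emit:
arm_command --targets "0 1 0 0 0 0 0.1;0 1 0 0 0 0 0.1;0 1 0 0 0 0 0.1;0 1 0 0 0 0 0.1;0 1 0 0 0 0 0.1;0 1 0 0 0 0 0.1;0 1 0 0 0 0 0.1" --newtons 40

```text
time: 22.1
tool_pos: [0.5933, 0.2448, 0.1013]
tcp_rot: [1.92, 2.485, 0.003]
wrist_force: [-0.3, -0.6, 4.9]
width: 0.28
```

Emit:
arm_command --targets "-0.3 -7 0 0 0 -4 0.1;-1 -14 0 0 0 -8 0.1;-3 -24.2 0 0 0 -14 0.1;-6.6 -35.8 0 0 0 -21 0.1;-11.7 -46.9 0 0 0 -28 0.1;-18 -57.4 0 0 0 -35 0.1;-25.7 -66.9 0 0 0 -42 0.1;-34.4 -75.5 0 0 0 -49 0.1;-44 -83 0 0 0 -56 0.1;-54.6 -89 0 0 0 -63 0.1"

```text
time: 22.93
tool_pos: [0.5239, 0.1701, 0.1014]
tcp_rot: [0.329, 3.115, 0.007]
wrist_force: [10.1, 4.4, -4.5]
width: 0.277
```

```bash
python3 - <<'E'
from bar import *
s=bot.read_state();PV=np.array([.6189,.1493]);d=s["tool_pos"][:2]-PV
print(np.hypot(*d),196.8-np.degrees(np.arctan2(d[1],d[0]))%360,s["wrist_force"],s["torque"],s["q"])
for g in (30,20,10,3,0,-2):
    b=np.radians(196.8-g);K=PV+.1*np.array([np.cos(b),np.sin(b)]);print(g,plan([*K,.099],106.8-g))
E
```

```text
0.09720207058268963 29.151618482886363 [10.1492  4.3611 -4.4541] [ 0.5037 -1.4519 -0.1156] [ 0.2684  0.1424  2.0043  0.0006  0.9847 -1.0925]
30 (array([2.8002, 1.4831, 2.3945]), array([0.2999, 0.5002, 1.1527]))
20 (array([  1.6302, -15.9086,   2.3153]), array([ 0.2554,  0.525 , -8.8472]))
10 (array([ -2.5419, -32.833 ,   2.2649]), array([  0.2094,   0.5471, -18.8472]))
3 (array([ -7.1843, -44.1257,   2.2475]), array([  0.1763,   0.5611, -25.8471]))
0 (array([ -9.5894, -48.7759,   2.2447]), array([  0.1619,   0.5667, -28.8471]))
-2 (array([-11.3266, -51.8034,   2.2444]), array([  0.1522,   0.5703, -30.8471]))
```

Emit:
arm_command --targets "2 -8 0 0 0 -5 0.1;1.6 -16 0 0 0 -9 0.1;0 -25 0 0 0 -14 0.1;-2.5 -33 0 0 0 -19 0.1;-5 -39 0 0 0 -23 0.1;-7.2 -44 0 0 0 -26 0.1;-9.5 -49 0 0 0 -29 0.1;-9.5 -49 0 0 0 -29 0.1"

```text
time: 23.6
tool_pos: [0.5265, 0.1223, 0.1016]
tcp_rot: [-0.451, 3.091, 0.008]
wrist_force: [17.6, 12.1, -12.2]
width: 0.279
```

```bash
cat > hs.py <<'E'
from bar import *
s=bot.read_state();PV=np.array([.6189,.1493]);d=s["tool_pos"][:2]-PV
M=R.from_rotvec(s["tcp_rot"]);print("rot y",np.degrees(np.arctan2(*M.as_matrix()[[1,0],1])),"r",np.hypot(*d),"ang",196.8-np.degrees(np.arctan2(d[1],d[0]))%360,"F tool",M.inv().apply(s["wrist_force"]),s["torque"],s["width"])
E
python3 hs.py
```

```text
rot y 106.58949939905013 r 0.09622778098976931 ang 0.5041151684535805 F tool [-20.1207   6.5349  12.5437] [ 1.632  -2.6794 -0.1234] 0.27932413969481645
```

Emit:
arm_command --targets "-3 -1 0 0 0 0 0.1;-4 -2 0 0 0 -1 0.1;-4 -4 0 0 0 -2 0.1;-4 -5 0 0 0 -2 0.1;-4 -5 0 0 0 -2 0.1"

```text
time: 24.02
tool_pos: [0.5267, 0.1223, 0.1014]
tcp_rot: [-0.5, 3.093, 0.018]
wrist_force: [3.8, 25.1, -0.8]
width: 0.278
```

```bash
python3 hs.py; python3 - <<'E'
from bar import *
im,_=snap("scene",16);snap("top",16)
cv2.imwrite("pics/s16z.png",cv2.resize(im[150:300,240:440],None,fx=4,fy=4))
E
```

```text
rot y 108.38086866699244 r 0.09604702671118007 ang 0.45861305775665073 F tool [-11.5494  22.6171   1.173 ] [ 3.3118 -0.4691 -0.5183] 0.27843537192805085
```

View pics/s16z.png

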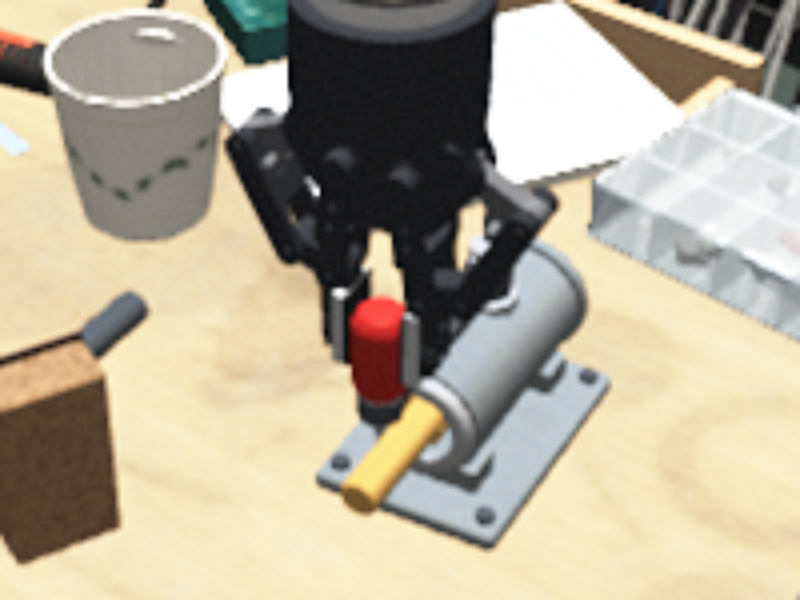

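Emit:
arm_command --targets "0 0 0 0 0 0 0.3;0 2 0 0 0 0 0.45;0 4 0 0 0 0 0.6;0 4 0 0 0 0 0.6;0 4 0 0 0 0 0.6;0 4 -20 0 0 0 0.6;0 4 -50 0 0 0 0.6;0 4 -80 0 0 0 0.6;40 10 -110 0 0 0 0.6;60 20 -120 0 0 0 0.6"

```text
time: 24.95
tool_pos: [0.4621, 0.1143, 0.2227]
tcp_rot: [-0.505, 3.097, -0.001]
wrist_force: [0.8, 0.7, 0.3]
width: 0.599
```

Emit:
arm_command --targets "10 30 -20 0 0 0 0.6;20 60 -40 0 0 0 0.6;20 90 -40 0 0 0 0.6;20 110 -40 0 0 0 0.6;20 110 -40 0 0 0 0.6"

```text
time: 25.37
tool_pos: [0.4058, 0.2155, 0.2605]
tcp_rot: [-0.512, 3.098, 0.003]
wrist_force: [0.1, -0.5, -0.3]
width: 0.6
```

```bash
python3 - <<'E'
from bar import *
im,_=snap("scene",17);imt,_=snap("top",17)
cv2.imwrite("pics/s17z.png",cv2.resize(im[180:300,270:430],None,fx=5,fy=5))
cv2.imwrite("pics/t17.png",imt)
O=np.array([.6045,.145]);a=np.radians(16.8);e=np.array([np.cos(a),np.sin(a)]);PV=O+.015*e
for g in(0,.1,.2):
    b=a+np.pi-g;K=PV+.1*np.array([np.cos(b),np.sin(b)]);print(g,proj("top",np.array([*K,.131])),proj("scene",np.array([*K,.110])))
for n in("top","scene"):
    i=imt if n=="top" else im
    h=cv2.cvtColor(i,cv2.COLOR_BGR2HSV);m=((h[...,0]<6)|(h[...,0]>174))&(h[...,1]>150);m[:215]=0;m[265:]=0;m[:,:315]=0;m[:,385:]=0
    v,u=np.nonzero(m);print(n,len(u),u.min(),u.max(),v.min(),v.max(),u.mean(),v.mean())
for x in(-.100,-.105,-.110):print(proj("scene",np.array([*(O+x*e),.045])))
bar(17)
s=bot.read_state();print(s["tool_pos"],s["wrist_force"])
E
```

```text
0 [369.7877 246.4248] [334.8478 238.2383]
0.1 [363.4252 247.1443] [329.5901 236.1801]
0.2 [357.0075 247.2396] [324.7444 233.8336]
top 2 377 377 248 249 377.0 248.5
scene 331 328 342 224 249 334.6676737160121 236.95770392749245
[330.2149 273.5536]
[328.7445 275.329 ]
[327.2624 277.1185]
scene [326 254  25  24  87] mean [0.5236 0.1158 0.048 ] dir [0.9871 0.1597 0.0114] yaw 9.188957320346468 pitch 0.653114528303806 ends [0.5029 0.1125 0.0477] [0.5661 0.1227 0.0484]
[0.4065 0.2131 0.2596] [-0.4138 -0.5371 -1.5055]
```

View pics/s17z.png

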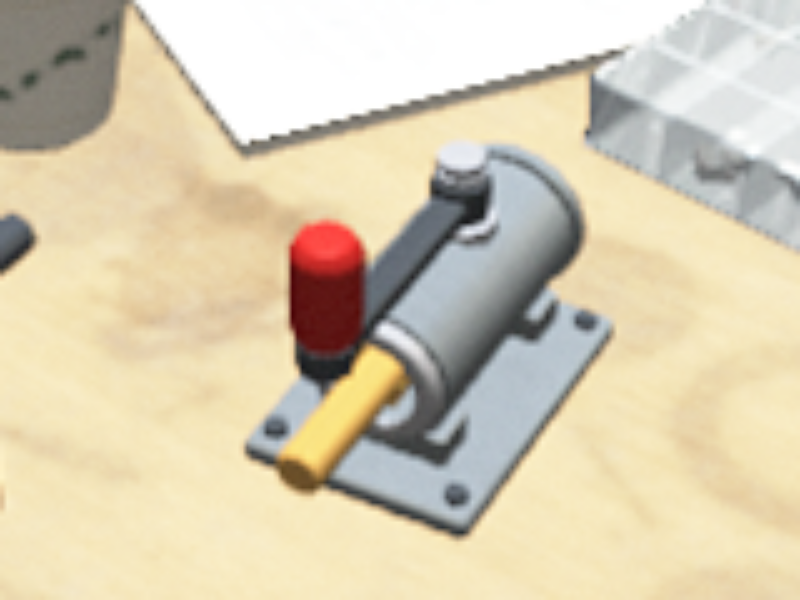

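View pics/t17.png

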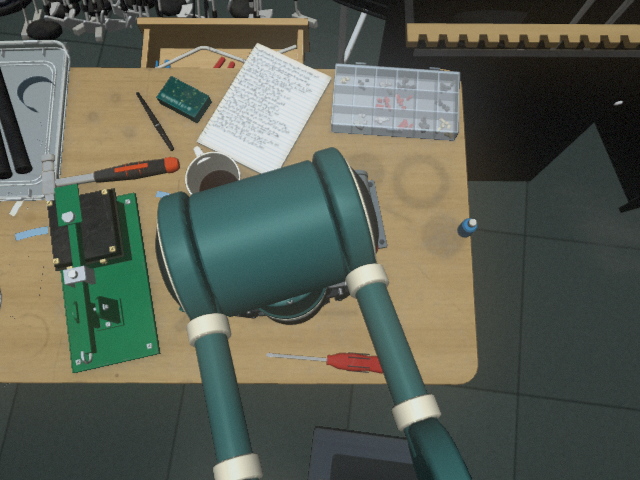

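The knob is at column 334.7 in the scene view; 334.8 would be 0 rad. The bar has risen 3 mm onto the axis, and its outer end at about (330, 274) fits the home position. I'll check the block before handing in.

Emit:
arm_command --targets "0 30 -10 0 0 0 0.6;0 65 -20 0 0 0 0.6;0 100 -20 0 0 0 0.6;0 140 -20 0 0 0 0.6;0 160 -20 0 0 0 0.6;0 160 -20 0 0 0 0.6;0 160 -20 0 0 0 0.6"

```text
time: 26.05
tool_pos: [0.356, 0.3643, 0.279]
tcp_rot: [0.509, -3.099, 0.003]
wrist_force: [0.0, -0.3, -0.1]
width: 0.6
```

```bash
python3 - <<'E'
from bar import *
im,_=snap("scene",18);imt,_=snap("top",18)
h=cv2.cvtColor(im,cv2.COLOR_BGR2HSV);P=cloud("scene",load("scene",18)[1])
m=(h[...,0]>3)&(h[...,0]<20)&(h[...,1]>80)&(P[...,0]>.37)&(P[...,0]<.5)&(P[...,1]>.15)&(P[...,1]<.28)&(P[...,2]>.085)&(P[...,2]<.1)
q=P[m];print(q.mean(0),cv2.minAreaRect(q[:,:2].astype(np.float32)*1000))
s=bot.read_state();print(s["tool_pos"],s["wrist_force"],s["joint_vel"])
E
```

```text
[0.4267 0.224  0.091 ] ((428.50537109375, 225.19264221191406), (34.06793975830078, 51.139583587646484), 77.1517105102539)
[0.3564 0.3634 0.2792] [-0.5364 -0.2857  0.556 ] [-0.0095 -0.0093  0.0039  0.0041  0.0005  0.0026]
```

View pics/scene18.png

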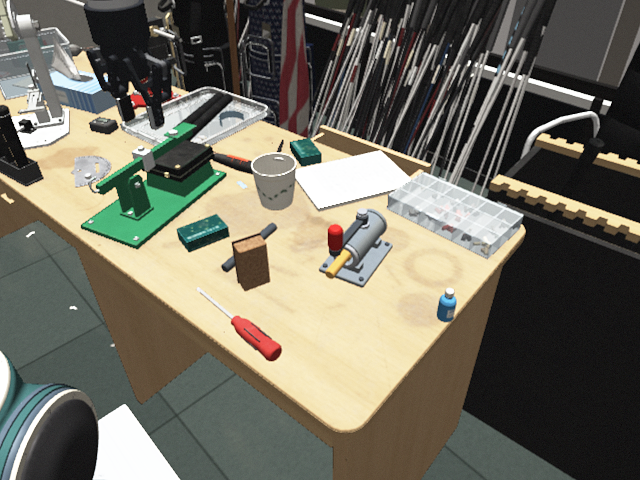

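The block is standing at (252, 262), the bar is in the collet at (340, 262), and the knob at (335, 237) is over the mouth. Nothing else has moved and the arm is clear, so I'm handing in.

```bash
python3 -c "
from workcell import bot
print(bot.finish_job())"
```

```text
the job is handed in; nothing more can be done
None
```

The brass bar is loaded and clamped in the collet, and I handed the job in at about 26 s; no verdict is reported.

**What I did**
- I lifted the sanding block out and stood it at about (0.43, 0.226), roughly 0.2 m from the handle's pivot.
- I swung the handle clockwise to its stop, at about 1.6 rad.
- I fed the bar in until it met the depth stop, at about 8 N, and let go of it.
- I swung the handle back anticlockwise until it would move no further, at about 22 N on the knob, and let go.

**Last checks**
- **Handle:** the knob's position in the scene camera fits 0 rad within a pixel. The arm hid the knob in the last top view I measured, so this rests on one camera.
- **Bar:** its outer end fits the home position to within about 4 mm, and it rose about 3 mm onto the axis when clamped. Its angle in the collet came out as 9° in the camera measurement against the fixture's 16.8°, both before and after clamping. I put that down to a partial, side-lit view, because the bar was fed in at the fixture's angle.
- **Block and bench:** the block is upright and released, and the other things looked unmoved in the last picture. I did not re-measure their positions.
- **Arm:** it is clear of everything.

**Mended on the way:** the first grip on the bar was too high, so I opened, went 5 mm lower and gripped again.

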